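Fish the spares capsule out of a seatpost with the hook

TASK

A spares capsule has slid down inside the seatpost held in the clamp. Take the hook out of the tool rack, feel your way under the capsule's folded wire bail with it and draw the capsule up out of the post; touch the capsule with nothing but the hook, and gently, never putting more than 20 N on it or on the post. Stand the capsule upright in the empty compartment of the blue parts tray, put the hook back upright in its hole in the rack, and leave everything else where it is.

Things in the scene. Friction and masses are not known exactly. Their poses are not given: they have to be found in the camera images.
- post_mouth (a point): Centre of the open top of the seatpost: an upright aluminium tube, 41 mm outside, bore 38 mm, held by a grey clamp just beyond the far edge of the bench. Origin on the bore's axis, level with the rim; z up. The bore is straight down to a solid step 126 mm below the rim. The clamp stays below 115 mm above the bench.
- capsule_base (a point): Centre of the capsule's flat underside, which stands on the step in the bore; z up along its axis. The capsule is a telescoping tube, 35 mm across at its black foot and soft orange lid, 0.14 to 0.19 kg. From underside to the lid's flat top it is 54 to 82 mm long, as its contents set it: not measured, and fixed under forces below 100 N. Sprung rubber feet near its underside brake it in the bore with 4 to 8 N.
- capsule: The same capsule and origin. Its wire bail lies on the lid: hinge line along the capsule's y, over the lid's centre and 7.5 mm above it, between orange lugs (y = +-12 mm, 11 mm high). The bail is a U of 2.5 mm steel wire, 19 mm wide, crossbar 11 mm from the hinge (wire centres), folded to the capsule's -x, raised 0 to 6 degrees from level (not measured). It swings up, a little stiffly, to 10 degrees past upright.
- hook_grip (a point): Middle of the hook's red handle: flat faces, 20 mm (x) by 25 mm (y), 62 mm tall; z up along the tool, which stands upright in the rack. Under the handle a black collar, 27 mm across and 6 mm high, rests on the rack; a tapered spigot, 17 mm across and 10 mm long, sits in the hole; below it a straight 3.5 mm steel shaft on the tool's axis, down to the foot. 0.085 kg.
- hook_foot (a point): On the hook's axis, 129 mm below its grip point, level with the underside of its foot; same axes. The foot is the shaft's end bent to the tool's -x: 2.8 mm thick, level up to 4 mm from the axis, then turned up so that its end is 5 mm high and 7.5 mm from the axis. A wire lying on it next to the shaft stays hooked.
- rack_hole (a point): Centre of the upper edge of the hook's hole (21 mm across) in the green sheet-metal tool rack; the plate is 6 mm thick, its top 105 mm above the bench. With the hook in place its collar lies on the plate and its grip point is 37 mm above this point. Two drivers stand in the plate 85 mm and more away, to the rack's -y.
- tray_free (a point): Centre of the floor of the empty compartment of the blue parts tray, 4 mm above the bench; x and y along its walls. It is 122 mm (x) by 89 mm (y) inside; walls reach 26 mm above the bench. The other compartment, on its +y side, holds two spacer rings.
Things that resemble listed ones, but are neither listed nor needed, are in the scene too. Of the things that look like the part that bears rack_hole, the larger one is meant.

How it is judged:
On the way, in this order (a step that is already met when the one before it is completed fails the run):
1. the capsule hangs on the hook, clear above the mouth of the post (z of capsule_base in the frame of post_mouth above 0.002 m and contact force between hook and capsule above 0.4 N and contact force between capsule and post below 0.1 N), for 0.1 s.
2. the capsule stands upright and unhooked in the empty compartment of the tray (x of capsule_base in the frame of tray_free between -0.048 and 0.048 m and y of capsule_base in the frame of tray_free between -0.032 and 0.032 m and z of capsule_base in the frame of tray_free below 0.004 m and angle between capsule_base's own z axis and vertical below 0.1 rad and contact force between hook and capsule below 0.05 N and linear speed of capsule below 0.02 m/s), for 0.2 s.
At the end, for the whole second after the job is handed in: The capsule stands on the floor of the tray's empty compartment, tilted by less than 0.1 rad and at rest; the hook stands at rest in its hole in the rack, collar down on the plate to within 4 mm, within 8 mm of the hole's centre and tilted by less than 0.1 rad (x of capsule_base in the frame of tray_free between -0.048 and 0.048 m and y of capsule_base in the frame of tray_free between -0.032 and 0.032 m and z of capsule_base in the frame of tray_free below 0.004 m and angle between each of capsule_base, hook_grip's own z axis and vertical below 0.1 rad and linear speed of each of capsule, hook below 0.02 m/s and distance between hook_foot and rack_hole above 0.085 m and horizontal distance between hook_grip and rack_hole below 0.008 m and z of hook_grip in the frame of rack_hole between 0.03 and 0.041 m); the robot touches nothing.
It fails at once if more than 20 N between the hook and the capsule (contact force between hook and capsule above 20 N).
It fails at once if more than 20 N between the hook and the post (contact force between hook and post above 20 N).
It fails at once if the capsule is touched with the fingers or the arm (contact force between capsule and the fingers above 0.5 N or contact force between capsule and the arm above 0.5 N).
It fails at once if the capsule falls or is thrown (faster than 0.8 m/s) (linear speed of capsule above 0.8 m/s).
It fails at once if a bystander is moved by more than 30 mm (distance of any of driver_a, driver_b, spacer_a, spacer_b, hub, lube, grease, wrench from where it was at the start of the episode above 0.03 m).
It also fails if it takes over 72 s, if anything falls off the work surface, if the arm or the gripper's body presses on something with over 40 N, if the wrist force passes 120 N, or if a joint passes its speed limit or range.

ROBOT

A 7-joint arm with a two-finger parallel gripper is mounted at the origin on the work surface. World frame = base frame: x ahead of the robot, y to its left, z up, the work surface at z = 0. Lengths are in m, angles in rad, forces in N, time in s.
With the tool pointing down it reaches from about 0.35 to 0.9 m from the base axis. Payload 8.1 kg.
Tool frame: the origin (TCP) lies at the very end of the fingers, on their centre line; the grasp point (between the pads) lies 19 mm behind it (arm.grasp_offset is the distance from the TCP to the grasp point, in m); z points along the fingers, y is the direction in which the jaws open and shut (so a half turn about z gives the same grasp; the last joint's range is limited). The gripper opens to 92 mm and grips with 3 to 60 N. Pads are 19 mm wide; open, the fingers measure 130 mm over their backs; the gripper's body (75 mm by 190 mm) begins 47 mm behind the grasp point.
Start: joints at [-1.416, 0.434, 0.025, 1.573, -0.012, 1.134, -0.075], TCP at [0.159, 0.604, 0.227] pointing down, gripper open.
Joint ranges: [-2.62, 2.62], [-0.44, 2.09], [-1.27, 1.32], [0.08, 2.57], [-1.32, 4.46], [0.12, 2], [-2.74, 2.74]. Speed limits (rad/s): [2.22, 2.22, 3.01, 3.01, 3.14, 3.14, 3.14].

INTERFACE

Orientations are given as a rotation vector (axis times angle).
In Python, from cell import arm, eyes, workorder gives the robot as it stands.
- The arm moves only by the shell command python3 -m inch 'ROWS' [FORCE]. ROWS is JSON, a list that holds one entry, the list of rows, each a list of 5 numbers: the closure, from 0 (fully open) to 1 (shut), then the shift along the tool's x, y, z in mm, then the turn about the tool's z in degrees. A call has 1 to 12 rows; each row shifts and turns the pose as measured when the row begins, along the tool's axes as they then stand; what a row does not reach is not made up. A row lasts 1/10 s, in which the tool goes at most 50 mm and 8.59 degrees, less where a joint would pass 70% of its speed; a pose out of reach is approached as far as the arm can. A call with a gripper value outside its range is refused whole. The fingers move at their own pace and stop on an object; FORCE is the grip in N (left out, the last holds). Time passes only in rows, so rows that do not move let the fingers close. It gives the time, the measured TCP pose, the force and the opening at its end, in the units of the state.
- arm.observe(): the state, without advancing time (a new reading comes with each control period).
- eyes.get_image(name): name is "scene" or "top" or "wrist"; returns a dict with "frame" (420x560x3 uint8, blue, green, red), "intrinsics" (3x3 intrinsics, pixels), "rvec" (rotation vector, rad) and "tvec" (3), from world to camera coordinates, as OpenCV has them; the wrist camera has in their place "T_tool_cam" (4x4, takes a point from camera to tool coordinates, whose origin is the TCP and whose axes are the flange's). Camera axes: x right, y down, z forward; pixel columns grow to the right and rows downward; lengths in m; the calibration is good to about 2 mm. A picture is of the moment at which its call begins: read the wrist's pose just before it. There is no depth.
- workorder.sign_off(): hands the job in, once; it reports no verdict.
The state is a dict: "clock": time; "joints": joint angles; "dq": joint speeds; "joint_efforts": joint torques, N m; "position": TCP position; "ee_rot": TCP orientation; "force": force on the tool from outside, world axes, zero at the start; "ft_torque": the same for the moment, N m; "width": opening from 0.0 (shut) to 1.0 (fully open).
Only numpy, scipy, OpenCV 4.12 (cv2) and the standard library are available. Lean on these libraries where they do the work, as an engineer would, in place of code of your own. Each camera call takes 0.05 s, during which the arm holds its last target.

## Working session

There is one attempt and no reset: what is moved stays moved. The work goes in short steps, Python scripts to look and compute and a shell command to move; the robot and the scene stay as the last step left them, time stands still between calls to the robot, and variables do not carry over. Pictures are saved under pics/ and viewed, and the job is handed in when it is done.

```bash
ls; mkdir -p pics; python3 - <<'E'
from cell import arm, eyes, workorder
import cv2
s=arm.observe(); print(s); print(arm.grasp_offset)
for n in ["scene","top","wrist"]:
    d=eyes.get_image(n); cv2.imwrite(f"pics/{n}0.png",d["frame"]); print(n,{k:v for k,v in d.items() if k!="frame"})
E
```

```text
pics
{'clock': 0.0, 'joints': array([-1.41561449,  0.43525443,  0.02497389,  1.57413758, -0.01161982,
        1.13397786, -0.07507528]), 'dq': array([-0.00022432,  0.0007982 , -0.00194474,  0.00128419, -0.00041288,
        0.00056497, -0.00048946]), 'joint_efforts': array([-9.94705510e-05, -6.67853880e+01,  9.85044390e-01, -3.14459217e+01,
       -6.04538270e-02,  4.28435532e-02,  1.57441827e-04]), 'position': array([0.15925139, 0.60382306, 0.22590978]), 'ee_rot': array([-4.03877491e-01, -3.11544251e+00,  2.56047377e-03]), 'force': array([ 0.13845353, -0.11660442, -0.04884859]), 'ft_torque': array([ 0.03199222,  0.0151248 , -0.01209117]), 'width': 0.9997088090184845}
0.0188
scene {'intrinsics': array([[381.63382395,   0.        , 272.32581332],
       [  0.        , 381.63382395, 213.27860764],
       [  0.        ,   0.        ,   1.        ]]), 'rvec': array([ 1.96484876,  1.86632488, -0.52161367]), 'tvec': array([-0.0143324 , -0.31063033,  1.11375185])}
top {'intrinsics': array([[533.17883927,   0.        , 280.75539316],
       [  0.        , 533.17883927, 217.93336688],
       [  0.        ,   0.        ,   1.        ]]), 'rvec': array([ 2.12641564, -2.17675052,  0.14882512]), 'tvec': array([0.00724297, 0.41850765, 1.06297836])}
wrist {'intrinsics': array([[324.32094234,   0.        , 280.02739501],
       [  0.        , 324.32094234, 208.1633802 ],
       [  0.        ,   0.        ,   1.        ]]), 'T_tool_cam': array([[ 7.04327846e-04, -9.69828154e-01, -2.43788546e-01,
         6.60561162e-02],
       [ 9.99999303e-01,  9.14000214e-04, -7.46941513e-04,
         1.52689759e-04],
       [ 9.47227692e-04, -2.43787850e-01,  9.69828122e-01,
        -1.57951630e-01],
       [ 0.00000000e+00,  0.00000000e+00,  0.00000000e+00,
         1.00000000e+00]])}
```

View pics/scene0.png

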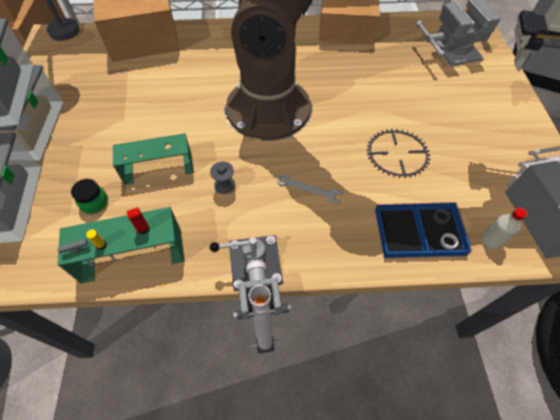

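View pics/top0.png

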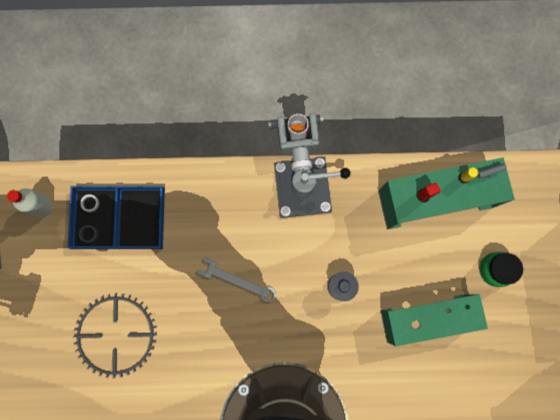

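View pics/wrist0.png

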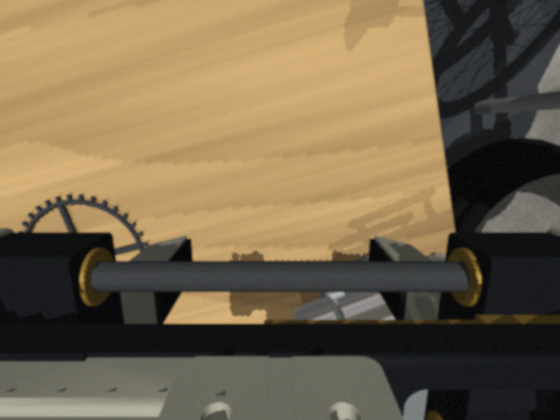

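```bash
cat > h.py <<'E'
import numpy as np, cv2
from scipy.spatial.transform import Rotation as R
from cell import arm, eyes, workorder
def cam(n):
    s=arm.observe() if n=="wrist" else None
    d=eyes.get_image(n); K=d["intrinsics"]
    if n=="wrist":
        Rt=R.from_rotvec(s["ee_rot"]).as_matrix(); T=np.eye(4); T[:3,:3]=Rt; T[:3,3]=s["position"]
        M=T@d["T_tool_cam"]; Rc=M[:3,:3]; c=M[:3,3]
    else:
        Rw=cv2.Rodrigues(d["rvec"])[0]; Rc=Rw.T; c=-Rw.T@d["tvec"]
    return d["frame"],K,Rc,c
def ray(C,u,v):
    _,K,Rc,c=C; r=Rc@np.linalg.inv(K)@np.array([u,v,1.]); return c,r/np.linalg.norm(r)
def onz(C,u,v,z):
    c,r=ray(C,u,v); return c+r*(z-c[2])/r[2]
def proj(C,P):
    _,K,Rc,c=C; p=K@(Rc.T@(np.asarray(P)-c)); return p[:2]/p[2]
def tri(rs):
    A=np.zeros((3,3));b=np.zeros(3)
    for c,r in rs:
        M=np.eye(3)-np.outer(r,r);A+=M;b+=M@c
    x=np.linalg.solve(A,b); return x,[np.linalg.norm((np.eye(3)-np.outer(r,r))@(x-c)) for c,r in rs]
def crop(f,u0,v0,u1,v1,s,name):
    cv2.imwrite("pics/"+name,cv2.resize(f[v0:v1,u0:u1],None,fx=s,fy=s,interpolation=cv2.INTER_CUBIC))
def tgt(dx,dy,dz):  # world mm -> tool mm
    Rt=R.from_rotvec(arm.observe()["ee_rot"]).as_matrix(); return Rt.T@np.array([dx,dy,dz])
E
python3 - <<'E'
from h import *
T=cam("top");S=cam("scene")
crop(T[0],380,150,520,230,5.5,"rack.png"); crop(T[0],260,90,360,170,6,"post.png"); crop(S[0],225,270,305,330,8,"posts.png"); crop(S[0],50,190,190,290,5.5,"racks.png")
E
```

```text
(no output)
```

View pics/rack.png

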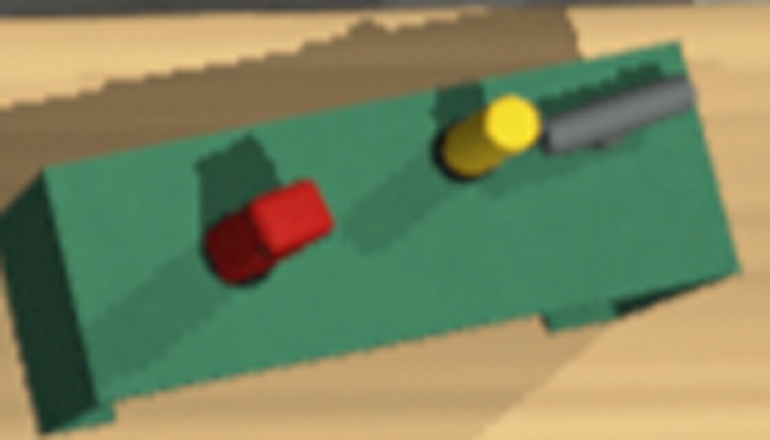

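View pics/post.png

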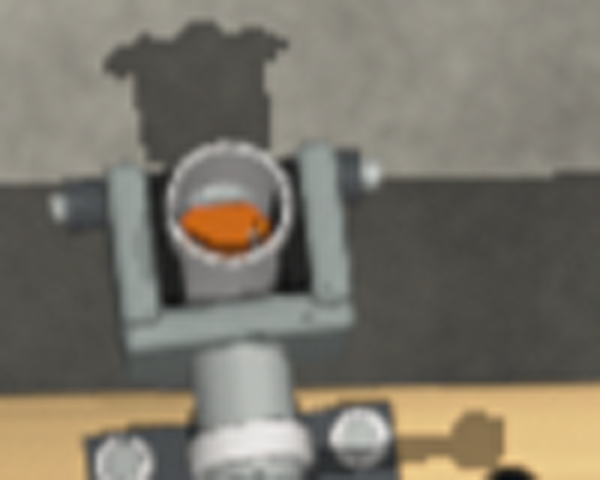

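View pics/posts.png

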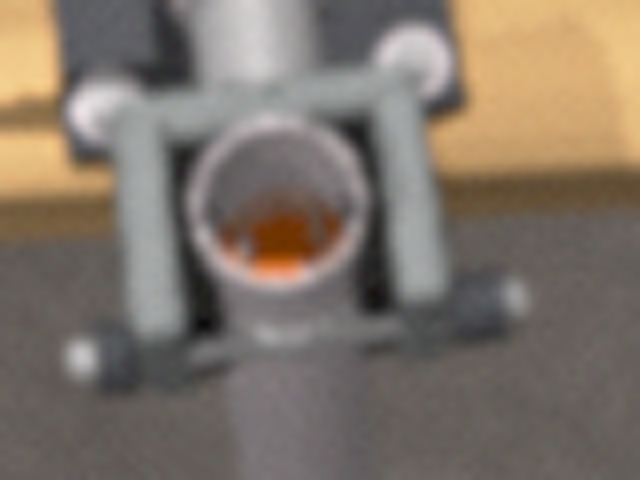

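View pics/racks.png

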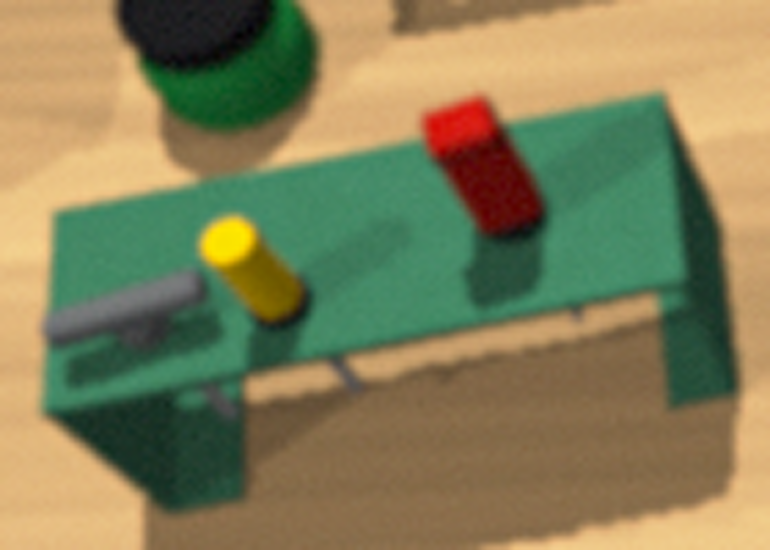

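```bash
python3 - <<'E'
from h import *
T=cam("top");S=cam("scene")
def redtop(C,box):
    u0,v0,u1,v1=box; f=C[0][v0:v1,u0:u1]; f=cv2.resize(f,None,fx=8,fy=8,interpolation=cv2.INTER_CUBIC).astype(int)
    m=((f[...,2]>165)&(f[...,1]<80)).astype(np.uint8)
    c=max(cv2.findContours(m,0,2)[0],key=cv2.contourArea); r=cv2.minAreaRect(c)
    p=(cv2.boxPoints(r)+.5)/8-.5+[u0,v0]; return p
for C,b,n in((T,(410,170,450,210),"T"),(S,(120,200,160,245),"S")):
    p=redtop(C,b); W=np.array([onz(C,*q,0.173) for q in p]); print(n,p.mean(0),W.mean(0),[ (np.linalg.norm(W[i]-W[(i+1)%4]).round(4),np.degrees(np.arctan2(*(W[(i+1)%4]-W[i])[[1,0]])).round(1)) for i in range(4)])
    if n=="T": a=ray(C,*p.mean(0))
    else: print(tri([a,ray(C,*p.mean(0))]))
# rack plate corners
for q in((388,181),(503.5,157.5),(514,199),(399,223)): print("rack",onz(T,*q,.105))
print("post",tri([ray(T,298.3,123.8),ray(S,260,295.4)]))
# rim ellipse extents
for z in(.13,.15,.17):
  print(z,onz(T,298.3,123.8,z),onz(T,288,123.8,z)-onz(T,308.8,123.8,z),onz(S,260,295.4,z))
# tray inner: blue mask
for C,n in((T,"T"),(S,"S")):
    h=cv2.cvtColor(C[0],cv2.COLOR_BGR2HSV); m=cv2.inRange(h,(105,120,60),(125,255,255)); 
    c=max(cv2.findContours(m,0,2)[0],key=cv2.contourArea); p=cv2.boxPoints(cv2.minAreaRect(cv2.convexHull(c)));print(n,p,[onz(C,*q,.026)[:2].round(4) for q in p])
crop(T[0],60,175,175,260,6.5,"tray.png");crop(S[0],370,195,475,265,7,"trays.png")
E
```

```text
T [432.96135521 188.79899979] [ 0.44496473 -0.27523841  0.173     ] [(np.float64(0.0214), np.float64(-68.9)), (np.float64(0.0166), np.float64(-161.3)), (np.float64(0.0214), np.float64(111.0)), (np.float64(0.0166), np.float64(18.9))]
S [132.887501   212.22500062] [ 0.44815911 -0.27381107  0.173     ] [(np.float64(0.023), np.float64(109.7)), (np.float64(0.0159), np.float64(22.1)), (np.float64(0.0228), np.float64(-70.5)), (np.float64(0.0158), np.float64(-157.1))]
(array([ 0.4456326 , -0.27597165,  0.16890527]), [np.float64(0.00045672278096613395), np.float64(0.00045672278096616994)])
rack [ 0.47485863 -0.20990054  0.105     ]
rack [ 0.51588791 -0.43543497  0.105     ]
rack [ 0.43419321 -0.44898844  0.105     ]
rack [ 0.39312026 -0.22667254  0.105     ]
post (array([ 0.59710459, -0.03975015,  0.09066766]), [np.float64(0.0016633507906356026), np.float64(0.0016633507906355857)])
0.13 [ 0.58447027 -0.0397682   0.13      ] [9.22026532e-04 3.95344696e-02 1.11022302e-16] [ 0.61050214 -0.03714156  0.13      ]
0.15 [ 0.57805971 -0.03893118  0.15      ] [0.00090321 0.03872762 0.        ] [ 0.61728229 -0.03666081  0.15      ]
0.17 [ 0.57164914 -0.03809416  0.17      ] [ 8.84391520e-04  3.79207630e-02 -1.11022302e-16] [ 0.62406244 -0.03618007  0.17      ]
T [[ 68. 186.]
 [163. 186.]
 [163. 248.]
 [ 68. 248.]] [array([0.4959, 0.4359]), array([0.4913, 0.2394]), array([0.3627, 0.2386]), array([0.3673, 0.432 ])]
S [[375.83316 205.32843]
 [468.63522 202.59897]
 [470.1495  254.08383]
 [377.34744 256.8133 ]] [array([0.3686, 0.2428]), array([0.373 , 0.4645]), array([0.5054, 0.426 ]), array([0.5011, 0.221 ])]
```

View pics/tray.png

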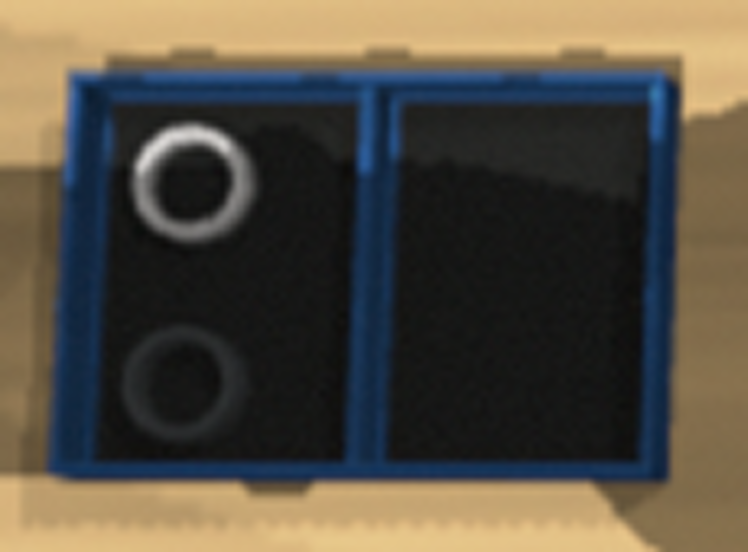

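Only one red handle with flat faces stands in a rack: top view (430,190) and scene view (137,220). The other things that could be mistaken for it are:
- the yellow driver at top (470,173)
- the grey driver at top (490,168)
- the red bottle cap at top (14,196)

There are two green racks. The larger one, at the far side (top ~450,190), holds the hook, and the smaller one at (435,318) is a decoy. The close crop confirms the red rectangular handle. In the tray, the right-hand compartment (top ~139,218) is empty.

Next I move over the post to look into the bore.

```bash
python3 -m inch '[[[0,-38,-30,0,0],[0,-38,-30,0,0],[0,-38,-30,0,0],[0,-38,-30,0,0],[0,-38,-30,0,0],[0,-38,-30,0,0],[0,-38,-30,0,0],[0,-38,-30,0,0],[0,-38,-30,0,0],[0,-38,-30,0,0],[0,-38,-30,0,0],[0,-38,-30,0,0]]]'; python3 - <<'E'
from h import *
s=arm.observe(); print(s["clock"],s["position"],R.from_rotvec(s["ee_rot"]).as_matrix().round(3))
print("to go",tgt(*(np.array([.661,-.057,.17])-s["position"])*1000))
T=cam("top"); 
print("tray",[onz(T,u/6.5+60-.42,v/6.5+175-.42,.004).round(4) for u,v in((395,103),(648,103),(640,462),(385,462))])
E
```

```text
clock: 1.55
position: [0.516, 0.1332, 0.2256]
ee_rot: [0.381, 3.118, 0.011]
force: [0.9, 1.1, -0.3]
width: 1.003
1.55 [0.51596908 0.13317045 0.22557642] [[-0.971  0.241  0.001]
 [ 0.241  0.971  0.007]
 [ 0.001  0.007 -1.   ]]
to go [-186.54589396 -150.0894142    54.41786999]
tray [array([0.4884, 0.3341, 0.004 ]), array([0.4864, 0.2521, 0.004 ]), array([0.3697, 0.2537, 0.004 ]), array([0.3716, 0.3353, 0.004 ])]
```

```bash
python3 -m inch '[[[0,-38,-30,8,0],[0,-38,-30,8,0],[0,-38,-30,8,0],[0,-38,-30,8,0],[0,-30,-26,8,0],[0,-15,-15,8,0],[0,0,0,6,0],[0,0,0,0,0]]]'; python3 - <<'E'
from h import *
s=arm.observe(); print(s["clock"],s["position"],s["joints"].round(2))
W=cam("wrist"); cv2.imwrite("pics/w1.png",W[0])
print(proj(W,[.597,-.04,.09]))
E
```

```text
clock: 2.4
position: [0.6715, -0.0812, 0.1705]
ee_rot: [0.399, 3.11, 0.005]
force: [-0.0, 0.2, 0.7]
width: 1.0
2.4 [ 0.67151136 -0.08120269  0.1705444 ] [-0.16  0.57  0.33  1.53 -0.2   1.07  1.53]
[309.79824634 101.78767421]
```

View pics/w1.png

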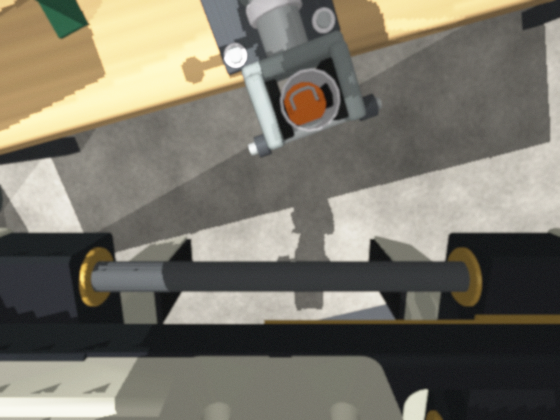

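```bash
python3 -m inch '[[[0,8,11,12,0],[0,8,11,12,0],[0,0,0,11,0],[0,0,0,0,0],[0,0,0,0,0]]]'; python3 - <<'E'
from h import *
s=arm.observe(); print(s["clock"],s["position"],s["joints"].round(2))
W=cam("wrist"); cv2.imwrite("pics/w2.png",W[0]); 
p=proj(W,[.597,-.04,.09]);print(p,W[3])
u,v=p.astype(int); u0,v0=u-50,max(0,v-40); crop(W[0],u0,v0,u0+100,v0+75,8,"w2c.png"); print(u0,v0)
np.savez("w2.npz",f=W[0],K=W[1],R=W[2],c=W[3])
E
```

```text
clock: 2.95
position: [0.6615, -0.0487, 0.1382]
ee_rot: [0.387, 3.108, 0.01]
force: [-0.3, -0.3, -0.2]
width: 0.998
2.95 [ 0.66145373 -0.04874791  0.13819022] [-0.21  0.58  0.31  1.6  -0.21  0.98  1.5 ]
[267.57951744 128.33012851] [ 0.59584578 -0.03320307  0.29556923]
217 88
```

View pics/w2c.png

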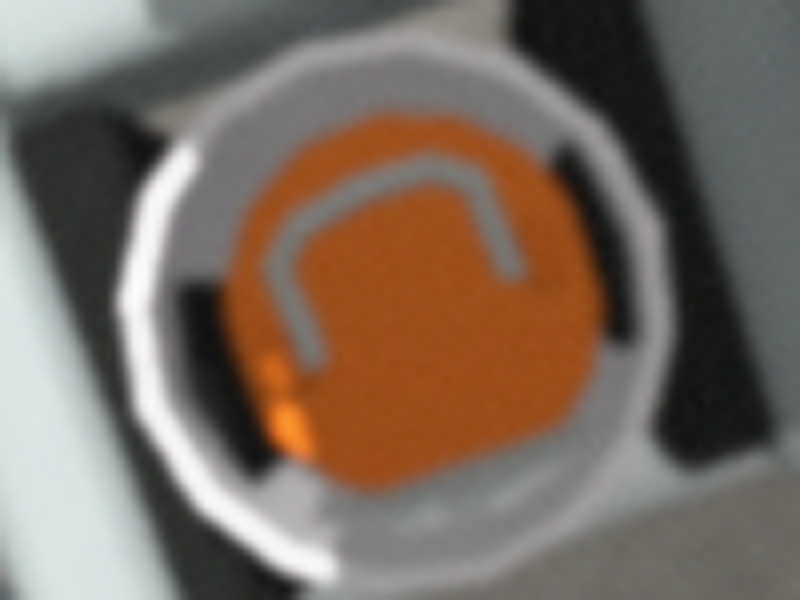

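```bash
python3 - <<'E'
from h import *
d=np.load("w2.npz");W=(d["f"],d["K"],d["R"],d["c"])
f=lambda u,v:((u+.5)/8-.5+217,(v+.5)/8-.5+88)
rim=[f(120,312),f(675,312),f(395,32),f(395,588)]
for z in(.09,.10,.11):
    P=[onz(W,*q,z) for q in rim]; print(z,np.linalg.norm(P[0]-P[1]),np.linalg.norm(P[2]-P[3]),np.mean(P,0))
T=cam("top");S=cam("scene")
rT=ray(T,298.3-.4,123.8-.4);rS=ray(S,260-.4,295.4-.4);rW=ray(W,*f(397,311))
print(tri([rT,rW]),tri([rS,rW]),tri([rT,rS,rW]))
a1,a2,c1,c2=f(320,360),f(515,270),f(278,245),f(468,172)
cc=f(365,200)
for z in(.05,.06,.065,.07):
    A1,A2,C1,C2=[onz(W,*q,z) for q in(a1,a2,c1,c2)]; C=onz(W,*cc,z)
    hin=(A1+A2)/2; y=A2-A1; print(z,"armsep",np.linalg.norm(y),"yaw of -x from hinge line",np.degrees(np.arctan2(y[1],y[0])),"crossbar",np.degrees(np.arctan2(*(C2-C1)[[1,0]])),"hinge",hin,"cross",C,np.linalg.norm(C-hin),np.degrees(np.arctan2(*(C-hin)[[1,0]])))
E
```

```text
0.09 0.04262418509810893 0.041437135791217994 [ 0.59594833 -0.04066039  0.09      ]
0.1 0.040550714045240806 0.0394214092411598 [ 0.59594334 -0.04029762  0.1       ]
0.11 0.0384772429923727 0.03740568269110149 [ 0.59593835 -0.03993486  0.11      ]
(array([ 0.59570298, -0.04031816,  0.09754825]), [np.float64(4.5260071951552264e-05), np.float64(4.526007195154945e-05)]) (array([ 0.59572434, -0.03972346,  0.08896924]), [np.float64(0.0008555788829249152), np.float64(0.0008555788829248984)]) (array([ 0.59662659, -0.03991327,  0.09309673]), [np.float64(0.0007907332532822357), np.float64(0.0012528818940727817), np.float64(0.0010611681045082047)])
0.05 armsep 0.019673551277753165 yaw of -x from hinge line 99.8796305517937 crossbar 96.02276755212871 hinge [ 0.59648097 -0.04027583  0.05      ] cross [ 0.58550778 -0.04229461  0.05      ] 0.011157342353825268 -169.575645818461
0.06 armsep 0.01887241055041096 yaw of -x from hinge line 99.8796305517933 crossbar 96.02276755212833 hinge [ 0.5964551  -0.03998782  0.06      ] cross [ 0.58592876 -0.04192439  0.06      ] 0.010702996250147598 -169.57564581846097
0.065 armsep 0.018471840186739894 yaw of -x from hinge line 99.87963055179375 crossbar 96.02276755212849 hinge [ 0.59644217 -0.03984381  0.065     ] cross [ 0.58613925 -0.04173928  0.065     ] 0.010475823198308762 -169.57564581846097
0.07 armsep 0.01807126982306879 yaw of -x from hinge line 99.87963055179354 crossbar 96.02276755212829 hinge [ 0.59642923 -0.0396998   0.07      ] cross [ 0.58634974 -0.04155417  0.07      ] 0.010248650146470036 -169.57564581846106
```

Wrist picture: the rim is centred at about (266,127) with the orange lid inside it. The bail's crossbar lies toward the robot, and the post mouth comes out at about (0.596,-0.040,0.095). Now I turn and go to the hook.

```bash
python3 -m inch '[[[0,0,0,-14,8],[0,0,0,-14,8],[0,0,0,-14,8],[0,0,0,-14,8],[0,0,0,-14,8],[0,0,0,-14,8],[0,0,0,-14,8],[0,0,0,0,0]]]'; python3 - <<'E'
from h import *
s=arm.observe(); print(s["clock"],s["position"],s["joints"].round(2)); M=R.from_rotvec(s["ee_rot"]).as_matrix(); print("toolx yaw",np.degrees(np.arctan2(M[1,0],M[0,0])))
print("to go",tgt(*(np.array([.4455,-.2755,.225])-s["position"])*1000))
E
```

```text
clock: 3.9
position: [0.662, -0.0556, 0.2438]
ee_rot: [1.858, 2.52, 0.019]
force: [0.4, -0.1, -0.5]
width: 0.999
3.9 [ 0.6619734  -0.05557864  0.24379335] [-0.38  0.52  0.62  1.49 -0.32  1.21  0.58]
toolx yaw 107.1781057163094
to go [-146.15088004 -272.03778113   14.65254487]
```

```bash
python3 -m inch '[[[0,-21,-39,2,0],[0,-21,-39,2,0],[0,-21,-39,2,0],[0,-21,-39,2,0],[0,-21,-39,2,0],[0,-21,-39,2,0],[0,-18,-34,2,0],[0,0,0,0,0]]]'; python3 - <<'E'
from h import *
s=arm.observe(); print(s["clock"],s["position"],s["joints"].round(2)); M=R.from_rotvec(s["ee_rot"]).as_matrix(); print("toolx yaw",np.degrees(np.arctan2(M[1,0],M[0,0])))
print("to go",tgt(*(np.array([.4455,-.2755,.225])-s["position"])*1000))
W=cam("wrist"); cv2.imwrite("pics/w3.png",W[0]); np.savez("w3.npz",f=W[0],K=W[1],R=W[2],c=W[3])
f=cv2.resize(W[0],None,fx=4,fy=4,interpolation=cv2.INTER_CUBIC).astype(int)
m=((f[...,2]>165)&(f[...,1]<80)).astype(np.uint8)
c=max(cv2.findContours(m,0,2)[0],key=cv2.contourArea);p=(cv2.boxPoints(cv2.minAreaRect(c))+.5)/4-.5
print(p); P=np.array([onz(W,*q,.173) for q in p]);print(P.mean(0),[(np.linalg.norm(P[i]-P[i-1]).round(4),np.degrees(np.arctan2(*(P[i]-P[i-1])[[1,0]])).round(1)) for i in range(4)])
E
```

```text
clock: 4.7
position: [0.444, -0.2833, 0.2219]
ee_rot: [1.806, 2.554, 0.016]
force: [0.7, 0.2, 0.2]
width: 1.001
4.7 [ 0.44395653 -0.28334257  0.22189584] [-0.06  0.3   0.69  1.87 -0.24  1.03  1.07]
toolx yaw 109.46793211969913
to go [ 6.86378964  4.12026689 -3.07177401]
[[278.12497 208.37503]
 [281.775   197.42502]
 [300.15    203.55002]
 [296.49997 214.50003]]
[ 0.44472539 -0.26733535  0.173     ] [(np.float64(0.0129), np.float64(-179.7)), (np.float64(0.0077), np.float64(91.5)), (np.float64(0.0128), np.float64(0.5)), (np.float64(0.0078), np.float64(-87.7))]
```

View pics/w3.png

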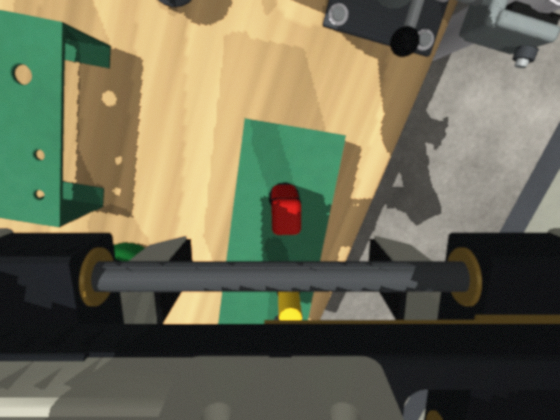

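```bash
python3 - <<'E'
from h import *
d=np.load("w3.npz");W=(d["f"],d["K"],d["R"],d["c"])
crop(W[0],250,170,330,245,8,"w3c.png")
E
```

```text
(no output)
```

View pics/w3c.png

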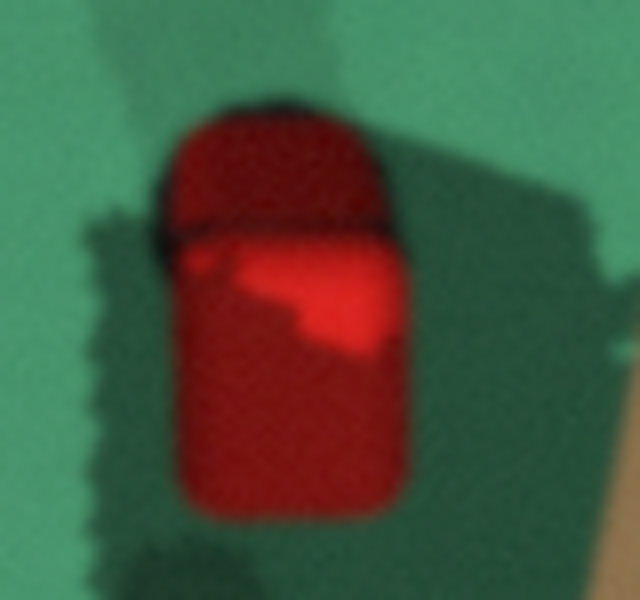

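```bash
python3 - <<'E'
from h import *
d=np.load("w3.npz");W=(d["f"],d["K"],d["R"],d["c"])
g=lambda u,v:((u+.5)/8-.5+250,(v+.5)/8-.5+170)
P=[onz(W,*g(*q),.173) for q in((177,237),(404,237),(408,518),(180,518))]
print(np.array(P),np.mean(P,0),[np.linalg.norm(P[i]-P[i-1]) for i in range(4)])
for i,j in((0,3),(1,2)): print(np.degrees(np.arctan2(*(P[i]-P[j])[[1,0]])))
t=np.mean(P,0); t[2]=.142-.0188
print(tgt(*(t-arm.observe()["position"])*1000))
E
```

```text
[[ 0.43239775 -0.26679656  0.173     ]
 [ 0.44989504 -0.26066781  0.173     ]
 [ 0.45865221 -0.28325263  0.173     ]
 [ 0.44056395 -0.2895502   0.173     ]] [ 0.44537724 -0.2750668   0.173     ] [np.float64(0.024174673447228897), np.float64(0.01853959421812925), np.float64(0.02422317250900152), np.float64(0.01915318699275741)]
109.7428854078947
111.19361338075278
[ 6.51566188 -0.18873418 98.66009104]
```

```bash
python3 -m inch '[[[0,6.5,0,5,-1],[0,0,0,25,0],[0,0,0,25,0],[0,0,0,25,0],[0,0,0,15,0],[0,0,0,0,0]]]' 30; python3 - <<'E'
from h import *
s=arm.observe(); print(s["clock"],s["position"],s["ee_rot"])
M=R.from_rotvec(s["ee_rot"]).as_matrix(); print("toolx yaw",np.degrees(np.arctan2(M[1,0],M[0,0])),M.round(3)[2])
print(tgt(*(np.array([.4454,-.2751,.1232])-s["position"])*1000))
E
```

```text
clock: 5.35
position: [0.4509, -0.2663, 0.1213]
ee_rot: [1.742, 2.597, 0.022]
force: [-0.5, 0.4, 0.5]
width: 1.002
5.35 [ 0.45092427 -0.26628159  0.12131408] [1.74214387 2.59731089 0.0219934 ]
toolx yaw 112.29446858009837 [-0.004  0.02  -1.   ]
[-6.07064595 -8.41879345 -2.02726042]
```

```bash
python3 -m inch '[[[0,-6,-8,-2,1.5],[0,0,0,0,0],[0,0,0,0,0]]]' 30; python3 - <<'E'
from h import *
s=arm.observe(); print(s["clock"],s["position"],s["ee_rot"])
M=R.from_rotvec(s["ee_rot"]).as_matrix(); print("toolx yaw",np.degrees(np.arctan2(M[1,0],M[0,0])),M.round(3)[2])
print(tgt(*(np.array([.4454,-.2751,.1232])-s["position"])*1000))
W=cam("wrist"); cv2.imwrite("pics/w4.png",W[0])
E
```

```text
clock: 5.65
position: [0.4471, -0.2739, 0.1242]
ee_rot: [1.771, 2.578, 0.023]
force: [1.0, 0.4, -0.1]
width: 1.0
5.65 [ 0.44705024 -0.27388457  0.12422888] [1.77052499 2.57760056 0.02290596]
toolx yaw 111.0284516170322 [-0.004  0.02  -1.   ]
[-0.53863831 -1.99692399  0.99062362]
```

View pics/w4.png

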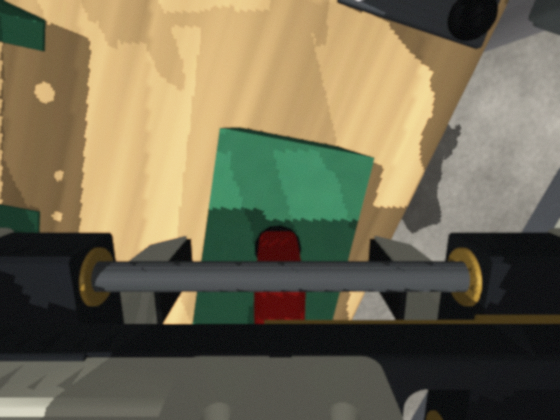

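The handle sits between the fingers, at column ~279 and centred, so I close the gripper.

```bash
python3 -m inch '[[[0,-0.5,-2,0.5,0],[0.6,0,0,0,0],[0.9,0,0,0,0],[1,0,0,0,0],[1,0,0,0,0],[1,0,0,0,0],[1,0,0,0,0]]]' 35; python3 - <<'E'
from h import *
s=arm.observe(); print(s["clock"],s["position"],s["ee_rot"],s["ft_torque"],s["joints"].round(2))
M=R.from_rotvec(s["ee_rot"]).as_matrix(); print("toolx yaw",np.degrees(np.arctan2(M[1,0],M[0,0])),M.round(3)[2])
E
```

```text
clock: 6.4
position: [0.446, -0.2758, 0.1252]
ee_rot: [1.769, 2.575, 0.024]
force: [0.0, -0.3, 0.1]
width: 0.528
6.4 [ 0.44599791 -0.27578168  0.12521471] [1.76867674 2.5751949  0.0242843 ] [-0.05285157  0.09244547  0.02842798] [ 0.01  0.42  0.61  1.99 -0.35  0.81  1.18]
toolx yaw 111.03283394089662 [-0.006  0.023 -1.   ]
```

```bash
python3 -m inch '[[[1,0,0,0,0],[1,0,0,0,0],[1,0,0,0,0],[1,0,0,0,0],[1,0,0,0,0],[1,0,0,0,0]]]' 35; python3 - <<'E'
from h import *
s=arm.observe(); print(s["clock"],s["position"],s["ee_rot"],s["ft_torque"],s["joints"].round(2))
E
```

```text
clock: 7.0
position: [0.446, -0.2757, 0.1251]
ee_rot: [1.769, 2.575, 0.024]
force: [0.1, 0.3, 0.2]
width: 0.215
7.0 [ 0.44599822 -0.27570838  0.12511538] [1.76868175 2.57547469 0.02416827] [-0.13841591  0.07544415  0.01270706] [ 0.    0.42  0.61  1.99 -0.35  0.81  1.18]
```

```bash
python3 -m inch '[[[1,0,0,-5,0],[1,0,0,-10,0],[1,0,0,-20,0],[1,0,0,-25,0],[1,0,0,-25,0],[1,0,0,-25,0],[1,0,0,-15,0],[1,0,0,0,0]]]'; python3 - <<'E'
from h import *
s=arm.observe(); print(s["clock"],s["position"],s["ee_rot"],s["ft_torque"],s["joints"].round(2))
W=cam("wrist"); cv2.imwrite("pics/w5.png",W[0]);crop(W[0],230,150,330,250,6,"w5c.png")
S=cam("scene"); print(proj(S,s["position"]));crop(S[0],90,120,190,240,5,"s5c.png")
E
```

```text
clock: 7.8
position: [0.4416, -0.2768, 0.2589]
ee_rot: [1.772, 2.574, 0.023]
force: [-0.2, -0.3, -1.4]
width: 0.214
7.8 [ 0.44160593 -0.27675891  0.25891371] [1.77167311 2.57366044 0.02311056] [-0.10669781  0.01593433 -0.03689266] [-0.09  0.25  0.7   1.83 -0.2   1.11  1.05]
[115.7523396  183.50061462]
```

View pics/w5c.png

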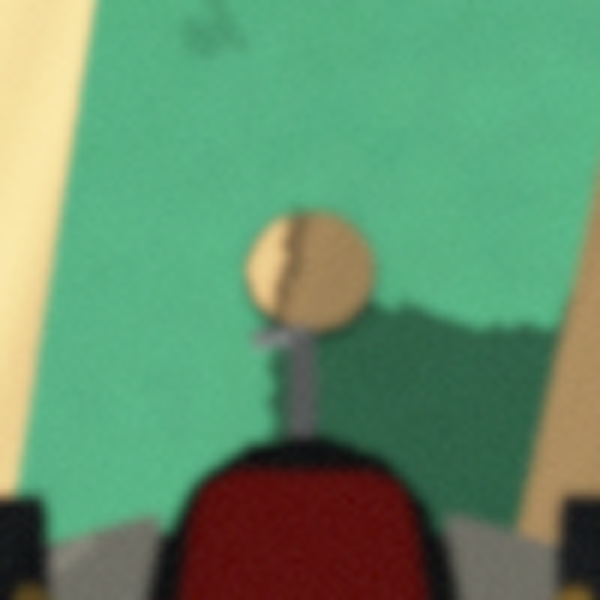

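View pics/s5c.png

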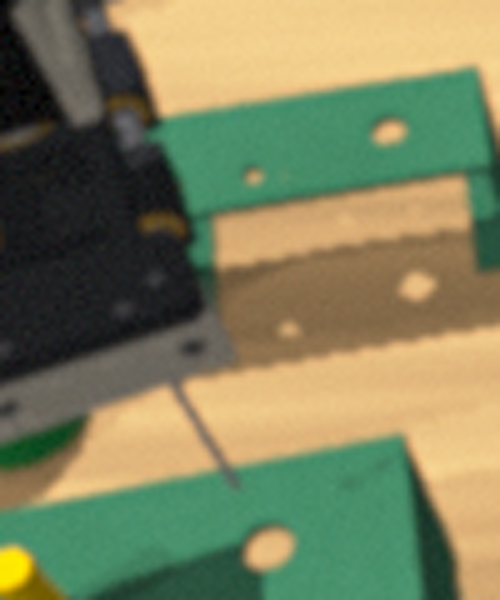

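```bash
python3 - <<'E'
from h import *
s=arm.observe(); M=R.from_rotvec(s["ee_rot"]).as_matrix()
W=cam("wrist")
print("hole",onz(W,(310.5)/6-.5+230,(270.5)/6-.5+150,.105))
print("foot pred axis",s["position"]+M@[0,0,.1121], "seen",onz(W,304/6-.5+230,335/6-.5+150,s["position"][2]-.1105))
print(np.degrees(np.arctan2(M[1,1],M[0,1])), M[:,2])
f=s["position"]+M@[0,0,.1121]
print("rot11, then go")
th=np.radians(-10.5);Rz=np.array([[np.cos(th),-np.sin(th),0],[np.sin(th),np.cos(th),0],[0,0,1]])
Mn=Rz@M; x=np.array([np.cos(np.radians(10)),np.sin(np.radians(10)),0])
ft=np.array([.5964,-.040,.125])+.004*x
tcp=ft-Mn@[0,0,.1121]; print("tcp target",tcp, M.T@(tcp-s["position"])*1000)
E
```

```text
hole [ 0.44375838 -0.27400771  0.105     ]
foot pred axis [ 0.44306768 -0.27557366  0.14463371] seen [ 0.44223838 -0.27525429  0.14621129]
20.929767669892172 [ 0.01964397  0.0037512  -0.9998    ]
rot11, then go
tcp target [ 0.59809738 -0.03931758  0.23707758] [164.97754106 230.97247764  23.60626453]
```

```bash
python3 -m inch '[[[1,20,28,0,0],[1,27,38,0,0],[1,27,38,0,2],[1,27,38,0,2],[1,27,38,0,2],[1,18,26,0,2],[1,10,14,0,2],[1,0,0,0,0],[1,0,0,0,0]]]'; cat > st.py <<'E'
from h import *
import sys
s=arm.observe(); M=R.from_rotvec(s["ee_rot"]).as_matrix()
foot=s["position"]+M@[0,0,.1121]
print("clk",round(s["clock"],2),"tcp",s["position"].round(4),"foot",foot.round(4),"yawY",np.degrees(np.arctan2(M[1,1],M[0,1])).round(1),"tilt",M[:,2].round(3),"F",s["force"].round(2),"Ftool",(M.T@s["force"]).round(2),"tq",(M.T@s["ft_torque"]).round(3),"w",round(s["width"],3))
yaw=np.radians(10); X=np.array([np.cos(yaw),np.sin(yaw),0]);Y=np.array([-np.sin(yaw),np.cos(yaw),0])
h=np.array([.5964,-.040,0]); print("foot in capsule frame mm x,y,z(world)",((foot-h)@X*1000).round(1),((foot-h)@Y*1000).round(1),(foot[2]*1000).round(1))
if len(sys.argv)>3:
    g=np.array([float(a) for a in sys.argv[1:4]])/1000; t=h+g[0]*X+g[1]*Y+np.array([0,0,g[2]]); print("tool shift",(M.T@(t-foot)*1000).round(1))
E
python3 st.py 4 0 125
```

```text
clock: 8.85
position: [0.599, -0.0494, 0.2469]
ee_rot: [-2.012, -2.41, -0.004]
force: [-1.4, -0.4, -0.6]
width: 0.219
clk 8.85 tcp [ 0.599  -0.0494  0.2469] foot [ 0.599  -0.0489  0.1348] yawY 10.3 tilt [-0.     0.004 -1.   ] F [-1.41 -0.42 -0.62] Ftool [-0.16 -1.46  0.62] tq [ 0.08  -0.172 -0.013] w 0.219
foot in capsule frame mm x,y,z(world) 1.0 -9.2 134.8
tool shift [9.2 3.  9.9]
```

```bash
python3 -m inch '[[[1,9,3,3,0],[1,0,0,0,0],[1,0,0,0,0]]]'; python3 st.py 4 0 125; python3 - <<'E'
from h import *
W=cam("wrist"); cv2.imwrite("pics/w6.png",W[0]);crop(W[0],230,150,330,250,6,"w6c.png")
E
```

```text
clock: 9.15
position: [0.5983, -0.042, 0.2427]
ee_rot: [-2.014, -2.406, -0.001]
force: [0.4, 0.1, -1.0]
width: 0.218
clk 9.15 tcp [ 0.5983 -0.042   0.2427] foot [ 0.598  -0.0416  0.1306] yawY 10.1 tilt [-0.003  0.003 -1.   ] F [ 0.35  0.09 -0.97] Ftool [0.02 0.37 0.96] tq [ 0.036 -0.125 -0.021] w 0.218
foot in capsule frame mm x,y,z(world) 1.3 -1.9 130.6
tool shift [1.8 2.8 5.6]
```

View pics/w6c.png

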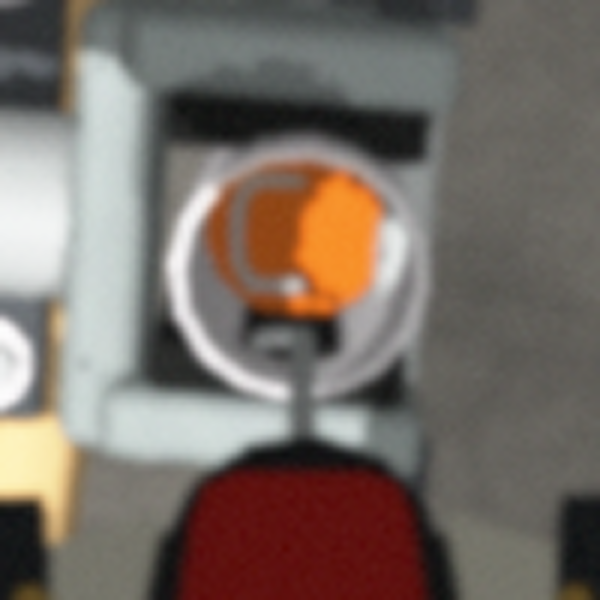

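```bash
python3 -m inch '[[[1,2,3,0,0],[1,0,0,0,0],[1,0,0,0,0]]]'; python3 st.py 4 0 105;python3 -m inch '[[[1,0,0,10,0],[1,0,0,10,0],[1,0,0,3,0],[1,0,0,0,0]]]'; python3 st.py 4 0 75; python3 - <<'E'
from h import *
W=cam("wrist"); crop(W[0],230,150,330,250,6,"w7c.png")
E
```

```text
clock: 9.5
position: [0.6009, -0.0403, 0.2434]
ee_rot: [-2.016, -2.404, -0.003]
force: [0.9, -0.3, -0.3]
width: 0.217
clk 9.5 tcp [ 0.6009 -0.0403  0.2434] foot [ 0.6007 -0.0399  0.1313] yawY 10.0 tilt [-0.002  0.004 -1.   ] F [ 0.87 -0.26 -0.34] Ftool [-0.41  0.82  0.34] tq [ 0.049 -0.046 -0.006] w 0.217
foot in capsule frame mm x,y,z(world) 4.2 -0.7 131.3
tool shift [ 0.6 -0.2 26.3]
clock: 9.9
position: [0.6005, -0.0404, 0.2179]
ee_rot: [-2.016, -2.404, -0.002]
force: [0.3, -0.3, -0.6]
width: 0.213
clk 9.9 tcp [ 0.6005 -0.0404  0.2179] foot [ 0.6003 -0.04    0.1058] yawY 10.0 tilt [-0.002  0.004 -1.   ] F [ 0.3  -0.34 -0.62] Ftool [-0.39  0.24  0.62] tq [ 0.134 -0.071 -0.037] w 0.213
foot in capsule frame mm x,y,z(world) 3.8 -0.7 105.8
tool shift [ 0.6  0.3 30.8]
```

View pics/w7c.png

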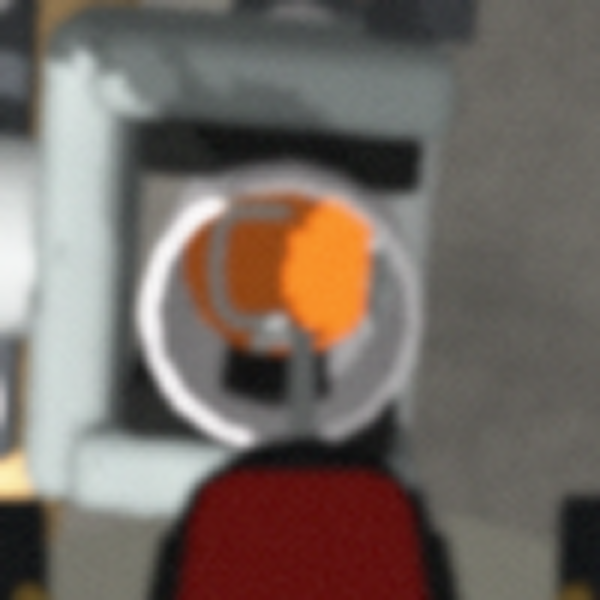

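```bash
python3 -m inch '[[[1,0.6,0.2,10,0],[1,0,0,10,0],[1,0,0,10,0],[1,0,0,6,0],[1,0,0,0,0]]]'; python3 st.py 4 0 60; python3 - <<'E'
from h import *
W=cam("wrist"); crop(W[0],230,180,330,270,6,"w8c.png")
E
```

```text
clock: 10.45
position: [0.6004, -0.0395, 0.1785]
ee_rot: [-2.016, -2.404, -0.002]
force: [-1.0, 0.5, -0.6]
width: 0.217
clk 10.45 tcp [ 0.6004 -0.0395  0.1785] foot [ 0.6001 -0.0391  0.0664] yawY 10.0 tilt [-0.003  0.004 -1.   ] F [-0.99  0.48 -0.6 ] Ftool [ 0.64 -0.89  0.6 ] tq [ 0.08  -0.087  0.02 ] w 0.217
foot in capsule frame mm x,y,z(world) 3.8 0.3 66.4
tool shift [-0.3  0.2  6.4]
```

View pics/w8c.png

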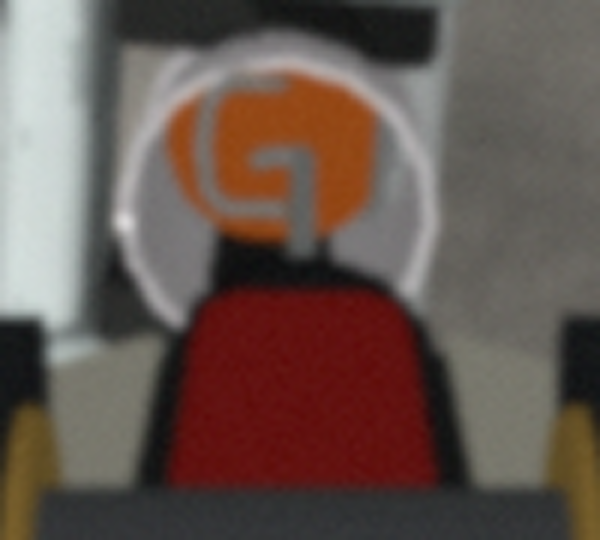

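```bash
python3 -m inch '[[[1,0,0,3,0],[1,0,0,3,0],[1,0,0,2,0],[1,0,0,0,0]]]'; python3 st.py 4 0 60;python3 -m inch '[[[1,0,0,1,0],[1,0,0,1,0],[1,0,0,0,0]]]'; python3 st.py 4 0 60;python3 - <<'E'
from h import *
W=cam("wrist"); crop(W[0],230,180,330,270,6,"w9c.png")
E
```

```text
clock: 10.9
position: [0.6012, -0.0397, 0.1712]
ee_rot: [-2.017, -2.405, -0.004]
force: [0.4, -0.3, -0.6]
width: 0.212
clk 10.9 tcp [ 0.6012 -0.0397  0.1712] foot [ 0.6012 -0.0392  0.0591] yawY 10.0 tilt [-0.001  0.004 -1.   ] F [ 0.42 -0.26 -0.64] Ftool [-0.33  0.36  0.64] tq [ 0.104 -0.089  0.009] w 0.212
foot in capsule frame mm x,y,z(world) 4.8 -0.1 59.1
tool shift [ 0.1 -0.8 -0.9]
clock: 11.2
position: [0.6015, -0.0397, 0.1693]
ee_rot: [-2.017, -2.405, -0.004]
force: [-0.7, 0.3, -0.9]
width: 0.216
clk 11.2 tcp [ 0.6015 -0.0397  0.1693] foot [ 0.6015 -0.0393  0.0572] yawY 10.0 tilt [ 0.     0.004 -1.   ] F [-0.71  0.26 -0.91] Ftool [ 0.37 -0.65  0.91] tq [ 0.067 -0.089  0.019] w 0.216
foot in capsule frame mm x,y,z(world) 5.1 -0.1 57.2
tool shift [ 0.2 -1.1 -2.8]
```

View pics/w9c.png

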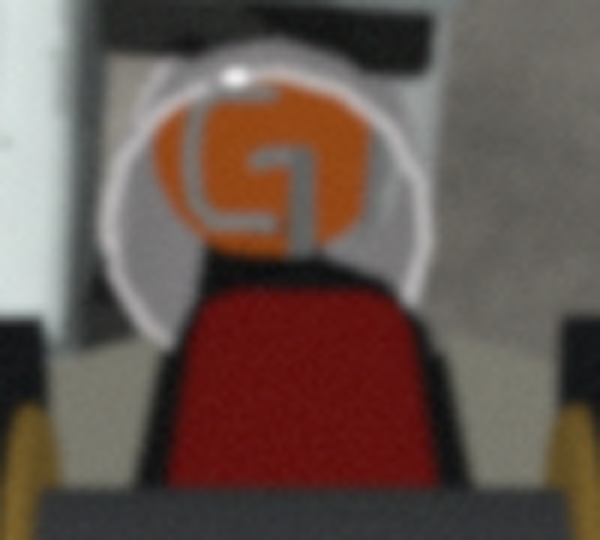

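```bash
for i in 1; do python3 -m inch '[[[1,0,0,1.5,0],[1,0,0,1.5,0],[1,0,0,0,0]]]'; python3 -m inch '[[[1,0,0,1,0],[1,0,0,0,0]]]';python3 -m inch '[[[1,0,0,1,0],[1,0,0,0,0]]]'; done; python3 st.py 4 0 60
```

```text
clock: 11.55
position: [0.6016, -0.0396, 0.1663]
ee_rot: [-2.017, -2.406, -0.005]
force: [0.1, 0.3, -0.3]
width: 0.217
clock: 11.75
position: [0.6016, -0.0396, 0.1652]
ee_rot: [-2.017, -2.406, -0.005]
force: [0.1, -0.3, -1.1]
width: 0.218
clock: 11.95
position: [0.6016, -0.0396, 0.1641]
ee_rot: [-2.017, -2.406, -0.005]
force: [-0.2, -0.2, -0.4]
width: 0.215
clk 11.95 tcp [ 0.6016 -0.0396  0.1641] foot [ 0.6016 -0.0392  0.052 ] yawY 10.0 tilt [ 0.     0.004 -1.   ] F [-0.24 -0.24 -0.44] Ftool [-0.19 -0.28  0.44] tq [ 0.155 -0.121  0.002] w 0.215
foot in capsule frame mm x,y,z(world) 5.2 -0.1 52.0
tool shift [ 0.2 -1.2 -8. ]
```

```bash
python3 -m inch '[[[1,0,0,1,0],[1,0,0,0,0]]]';python3 -m inch '[[[1,0,0,1,0],[1,0,0,0,0]]]';python3 -m inch '[[[1,0,0,1,0],[1,0,0,0,0]]]'; python3 st.py 4 0 60;python3 - <<'E'
from h import *
W=cam("wrist"); crop(W[0],230,180,330,270,6,"w10c.png")
E
```

```text
clock: 12.15
position: [0.6016, -0.0397, 0.163]
ee_rot: [-2.017, -2.406, -0.005]
force: [0.0, -0.5, -1.4]
width: 0.214
clock: 12.35
position: [0.6018, -0.0397, 0.1623]
ee_rot: [-2.017, -2.406, -0.005]
force: [0.1, 0.1, 1.4]
width: 0.216
clock: 12.55
position: [0.6021, -0.0398, 0.1622]
ee_rot: [-2.018, -2.406, -0.007]
force: [-0.7, 0.3, 2.1]
width: 0.216
clk 12.55 tcp [ 0.6021 -0.0398  0.1622] foot [ 0.6023 -0.0393  0.0501] yawY 10.0 tilt [ 0.002  0.004 -1.   ] F [-0.68  0.26  2.06] Ftool [ 0.38 -0.61 -2.06] tq [0.446 0.071 0.013] w 0.216
foot in capsule frame mm x,y,z(world) 6.0 -0.4 50.1
tool shift [ 0.4 -1.9 -9.9]
```

View pics/w10c.png

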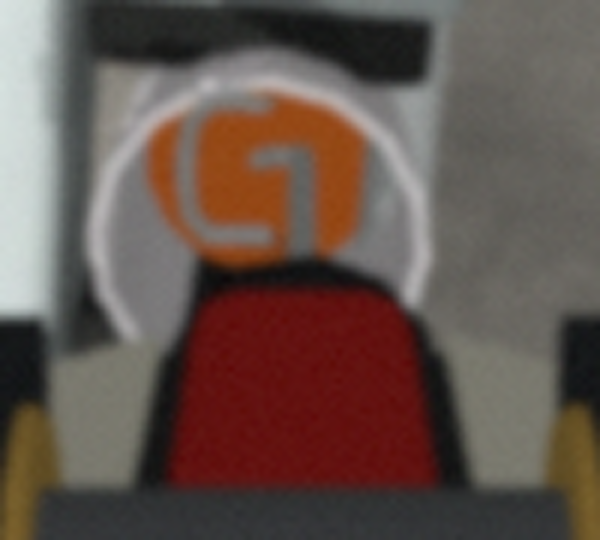

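```bash
python3 -m inch '[[[1,-1,0,-0.9,0],[1,0,0,0,0],[1,0,0,0,0]]]'; python3 st.py -3 0 50.9
```

```text
clock: 12.9
position: [0.6022, -0.0409, 0.1627]
ee_rot: [-2.018, -2.406, -0.006]
force: [-0.4, -0.2, -0.7]
width: 0.216
clk 12.9 tcp [ 0.6022 -0.0409  0.1627] foot [ 0.6024 -0.0404  0.0506] yawY 10.0 tilt [ 0.002  0.004 -1.   ] F [-0.38 -0.21 -0.66] Ftool [-0.14 -0.41  0.66] tq [ 0.051 -0.076  0.031] w 0.216
foot in capsule frame mm x,y,z(world) 5.9 -1.5 50.6
tool shift [ 1.5 -8.9 -0.3]
```

```bash
python3 -m inch '[[[1,0.5,-3,-0.2,0],[1,0,-3,0,0],[1,0,0,0,0]]]'; python3 st.py -3 0 50.9
```

```text
clock: 13.2
position: [0.5955, -0.0415, 0.1625]
ee_rot: [-2.018, -2.406, -0.005]
force: [0.2, -0.2, -0.3]
width: 0.215
clk 13.2 tcp [ 0.5955 -0.0415  0.1625] foot [ 0.5956 -0.0411  0.0504] yawY 10.0 tilt [ 0.001  0.004 -1.   ] F [ 0.25 -0.23 -0.3 ] Ftool [-0.27  0.2   0.3 ] tq [ 0.015 -0.113 -0.   ] w 0.215
foot in capsule frame mm x,y,z(world) -1.0 -0.9 50.4
tool shift [ 0.9 -2.  -0.5]
```

```bash
python3 -m inch '[[[1,0,-1.5,-0.2,0],[1,0,-1.5,0,0],[1,0,0,0,0]]]'; python3 st.py;python3 -m inch '[[[1,0,-1.5,0,0],[1,0,0,0,0]]]'; python3 st.py;python3 - <<'E'
from h import *
W=cam("wrist"); crop(W[0],230,180,330,270,6,"w11c.png")
E
```

```text
clock: 13.5
position: [0.5921, -0.042, 0.1627]
ee_rot: [-2.018, -2.406, -0.006]
force: [0.2, 0.3, -0.5]
width: 0.218
clk 13.5 tcp [ 0.5921 -0.042   0.1627] foot [ 0.5922 -0.0416  0.0506] yawY 10.0 tilt [ 0.001  0.004 -1.   ] F [ 0.19  0.31 -0.46] Ftool [0.27 0.24 0.46] tq [ 0.054 -0.06   0.03 ] w 0.218
foot in capsule frame mm x,y,z(world) -4.4 -0.8 50.6
clock: 13.7
position: [0.5906, -0.0423, 0.1627]
ee_rot: [-2.018, -2.406, -0.006]
force: [-0.1, 0.4, -0.3]
width: 0.217
clk 13.7 tcp [ 0.5906 -0.0423  0.1627] foot [ 0.5907 -0.0419  0.0506] yawY 10.0 tilt [ 0.001  0.004 -1.   ] F [-0.07  0.38 -0.34] Ftool [ 0.38 -0.01  0.34] tq [ 0.014 -0.058  0.016] w 0.217
foot in capsule frame mm x,y,z(world) -6.0 -0.8 50.6
```

View pics/w11c.png

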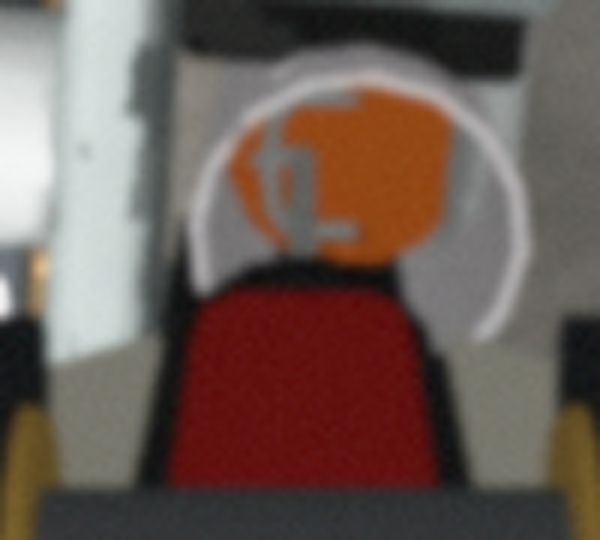

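```bash
python3 -m inch '[[[1,0,-1,0,0],[1,0,0,0,0]]]'; python3 st.py;python3 -m inch '[[[1,0,-1,0,0],[1,0,0,0,0]]]'; python3 st.py
```

```text
clock: 13.95
position: [0.5897, -0.0424, 0.1627]
ee_rot: [-2.017, -2.406, -0.006]
force: [-0.2, -0.4, -0.7]
width: 0.217
clk 13.95 tcp [ 0.5897 -0.0424  0.1627] foot [ 0.5898 -0.042   0.0506] yawY 10.0 tilt [ 0.001  0.004 -1.   ] F [-0.24 -0.43 -0.73] Ftool [-0.38 -0.32  0.73] tq [ 0.086 -0.079 -0.063] w 0.217
foot in capsule frame mm x,y,z(world) -6.9 -0.8 50.6
clock: 14.15
position: [0.5887, -0.0426, 0.1627]
ee_rot: [-2.018, -2.406, -0.006]
force: [-0.3, 1.1, -0.9]
width: 0.215
clk 14.15 tcp [ 0.5887 -0.0426  0.1627] foot [ 0.5889 -0.0422  0.0506] yawY 10.0 tilt [ 0.001  0.004 -1.   ] F [-0.32  1.13 -0.89] Ftool [ 1.16 -0.12  0.89] tq [ 0.048 -0.097  0.025] w 0.215
foot in capsule frame mm x,y,z(world) -7.8 -0.8 50.6
```

```bash
python3 -m inch '[[[1,0,-0.5,-1.5,0],[1,0,0,-1.5,0],[1,0,0,0,0]]]'; python3 st.py;python3 -m inch '[[[1,0,0.3,-1.6,0],[1,0,0.3,-1.6,0],[1,0,0,0,0]]]'; python3 st.py;python3 - <<'E'
from h import *
W=cam("wrist"); crop(W[0],230,180,330,270,6,"w12c.png")
E
```

```text
clock: 14.45
position: [0.5887, -0.0426, 0.1662]
ee_rot: [-2.018, -2.407, -0.007]
force: [0.3, -0.1, -1.0]
width: 0.215
clk 14.45 tcp [ 0.5887 -0.0426  0.1662] foot [ 0.5889 -0.0422  0.0541] yawY 10.0 tilt [ 0.002  0.004 -1.   ] F [ 0.29 -0.07 -1.01] Ftool [-0.12  0.27  1.01] tq [-0.012 -0.071  0.026] w 0.215
foot in capsule frame mm x,y,z(world) -7.7 -0.9 54.1
clock: 14.75
position: [0.5891, -0.0425, 0.1697]
ee_rot: [-2.018, -2.407, -0.007]
force: [-0.2, 0.1, -0.4]
width: 0.215
clk 14.75 tcp [ 0.5891 -0.0425  0.1697] foot [ 0.5893 -0.0421  0.0576] yawY 10.0 tilt [ 0.002  0.004 -1.   ] F [-0.24  0.07 -0.45] Ftool [ 0.11 -0.22  0.45] tq [ 0.01  -0.063  0.019] w 0.215
foot in capsule frame mm x,y,z(world) -7.4 -0.8 57.6
```

View pics/w12c.png

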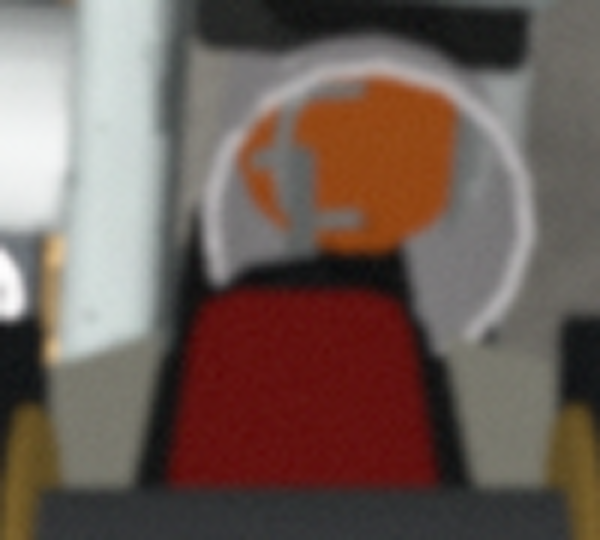

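```bash
python3 -m inch '[[[1,0,1,-1.7,0],[1,0,1.2,-1.6,0],[1,0,1.5,-1.3,0],[1,0,0,0,0]]]'; python3 st.py;python3 - <<'E'
from h import *
W=cam("wrist"); crop(W[0],230,180,330,270,6,"w13c.png")
E
```

```text
clock: 15.2
position: [0.5928, -0.0419, 0.1745]
ee_rot: [-2.017, -2.406, -0.006]
force: [0.5, -0.4, -0.9]
width: 0.217
clk 15.2 tcp [ 0.5928 -0.0419  0.1745] foot [ 0.5929 -0.0414  0.0624] yawY 10.0 tilt [ 0.001  0.004 -1.   ] F [ 0.49 -0.37 -0.95] Ftool [-0.45  0.41  0.95] tq [ 0.048 -0.115 -0.021] w 0.217
foot in capsule frame mm x,y,z(world) -3.7 -0.8 62.4
```

View pics/w13c.png

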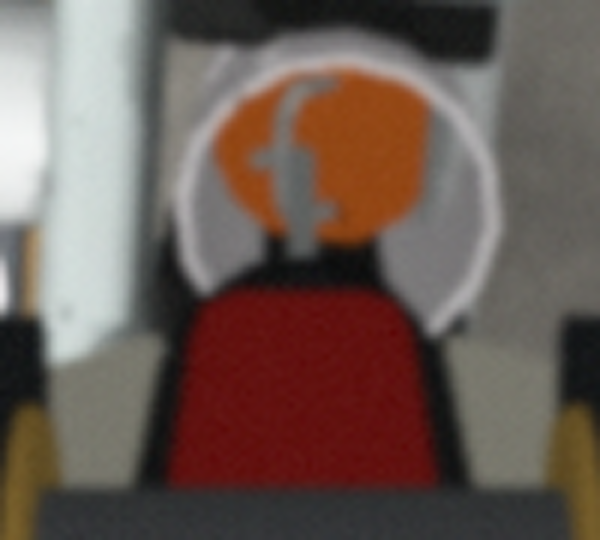

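```bash
python3 -m inch '[[[1,0,1.8,-1.0,0],[1,0,1.8,-0.6,0],[1,0,1.8,-0.4,0],[1,0,1,-0.3,0],[1,0,0,0,0]]]'; python3 st.py;python3 - <<'E'
from h import *
W=cam("wrist"); crop(W[0],230,180,330,270,6,"w14c.png")
E
```

```text
clock: 15.75
position: [0.5995, -0.0407, 0.1767]
ee_rot: [-2.017, -2.406, -0.005]
force: [0.1, -0.2, -1.2]
width: 0.216
clk 15.75 tcp [ 0.5995 -0.0407  0.1767] foot [ 0.5996 -0.0403  0.0646] yawY 10.0 tilt [ 0.001  0.004 -1.   ] F [ 0.09 -0.16 -1.19] Ftool [-0.18  0.06  1.19] tq [ 0.08  -0.08   0.047] w 0.216
foot in capsule frame mm x,y,z(world) 3.1 -0.8 64.6
```

View pics/w14c.png

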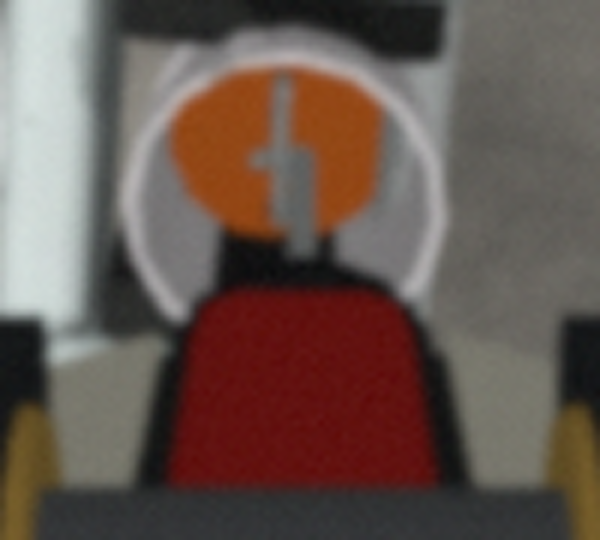

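```bash
python3 -m inch '[[[1,0,0,-0.8,0],[1,0,0,0,0]]]';python3 -m inch '[[[1,0,0,-0.8,0],[1,0,0,0,0]]]';python3 -m inch '[[[1,0,0,-1,0],[1,0,0,0,0]]]'; python3 st.py
```

```text
clock: 16.0
position: [0.5992, -0.0407, 0.1773]
ee_rot: [-2.017, -2.406, -0.005]
force: [0.7, -0.4, -2.1]
width: 0.216
clock: 16.2
position: [0.5987, -0.0406, 0.1777]
ee_rot: [-2.017, -2.405, -0.004]
force: [0.4, -0.8, -1.9]
width: 0.214
clock: 16.4
position: [0.5982, -0.0405, 0.1782]
ee_rot: [-2.016, -2.404, -0.003]
force: [0.4, -0.4, -3.1]
width: 0.218
clk 16.4 tcp [ 0.5982 -0.0405  0.1782] foot [ 0.598  -0.0401  0.0661] yawY 10.0 tilt [-0.002  0.004 -1.   ] F [ 0.41 -0.44 -3.14] Ftool [-0.52  0.33  3.14] tq [-0.113 -0.164  0.06 ] w 0.218
foot in capsule frame mm x,y,z(world) 1.5 -0.4 66.1
```

```bash
python3 -m inch '[[[1,0,0,-1,0],[1,0,0,-1,0]]]';python3 -m inch '[[[1,0,0,-1,0],[1,0,0,-1,0]]]'; python3 st.py
```

```text
clock: 16.6
position: [0.5979, -0.0404, 0.1797]
ee_rot: [-2.016, -2.404, -0.002]
force: [1.3, -1.2, -6.5]
width: 0.215
clock: 16.8
position: [0.5977, -0.0404, 0.1816]
ee_rot: [-2.015, -2.404, -0.001]
force: [0.9, 1.3, -7.7]
width: 0.218
clk 16.8 tcp [ 0.5977 -0.0404  0.1816] foot [ 0.5974 -0.04    0.0695] yawY 10.0 tilt [-0.003  0.004 -1.   ] F [ 0.88  1.31 -7.67] Ftool [1.1  1.12 7.67] tq [-0.27  -0.204  0.01 ] w 0.218
foot in capsule frame mm x,y,z(world) 1.0 -0.1 69.5
```

```bash
python3 -m inch '[[[1,0,0.5,-2,0],[1,0,0.5,-3,0],[1,0,0,-3,0],[1,0,0,-4,0]]]'; python3 st.py; python3 -m inch '[[[1,0,0,-4,0],[1,0,0,-5,0],[1,0,0,-5,0],[1,0,0,-5,0]]]'; python3 st.py
```

```text
clock: 17.2
position: [0.5982, -0.0401, 0.1939]
ee_rot: [-2.015, -2.403, 0.001]
force: [0.2, 0.0, -8.7]
width: 0.214
clk 17.2 tcp [ 0.5982 -0.0401  0.1939] foot [ 0.5976 -0.0397  0.0818] yawY 10.0 tilt [-0.005  0.004 -1.   ] F [ 0.23  0.01 -8.68] Ftool [-0.07  0.27  8.68] tq [-0.169 -0.148  0.037] w 0.214
foot in capsule frame mm x,y,z(world) 1.2 0.0 81.8
clock: 17.6
position: [0.5982, -0.0403, 0.2147]
ee_rot: [-2.015, -2.403, 0.001]
force: [0.6, 0.3, -9.1]
width: 0.218
clk 17.6 tcp [ 0.5982 -0.0403  0.2147] foot [ 0.5976 -0.0399  0.1026] yawY 10.0 tilt [-0.005  0.004 -1.   ] F [ 0.57  0.3  -9.14] Ftool [0.16 0.65 9.14] tq [-0.108 -0.116 -0.003] w 0.218
foot in capsule frame mm x,y,z(world) 1.2 -0.1 102.6
```

```bash
python3 -m inch '[[[1,0,0,-6,0],[1,0,0,-6,0],[1,0,0,-6,0],[1,0,0,-6,0],[1,0,0,-6,0],[1,0,0,-6,0]]]'; python3 st.py; python3 -m inch '[[[1,0,0,-6,0],[1,0,0,-6,0],[1,0,0,-5,0],[1,0,0,-4,0],[1,0,0,-3,0],[1,0,0,0,0]]]'; python3 st.py; python3 - <<'E'
from h import *
W=cam("wrist"); cv2.imwrite("pics/w15.png",W[0])
E
```

```text
clock: 18.2
position: [0.598, -0.0404, 0.2541]
ee_rot: [-2.015, -2.402, 0.001]
force: [0.2, 0.2, -7.5]
width: 0.217
clk 18.2 tcp [ 0.598  -0.0404  0.2541] foot [ 0.5974 -0.04    0.142 ] yawY 10.0 tilt [-0.005  0.004 -1.   ] F [ 0.18  0.23 -7.54] Ftool [0.16 0.25 7.54] tq [-0.082 -0.121  0.044] w 0.217
foot in capsule frame mm x,y,z(world) 1.0 -0.2 142.0
clock: 18.8
position: [0.5985, -0.0407, 0.2814]
ee_rot: [-2.015, -2.403, -0.001]
force: [-0.2, 0.0, -4.1]
width: 0.22
clk 18.8 tcp [ 0.5985 -0.0407  0.2814] foot [ 0.598  -0.0403  0.1693] yawY 10.0 tilt [-0.004  0.004 -1.   ] F [-0.15  0.   -4.14] Ftool [ 0.01 -0.14  4.14] tq [ 0.037 -0.059  0.034] w 0.22
foot in capsule frame mm x,y,z(world) 1.6 -0.5 169.3
```

View pics/w15.png

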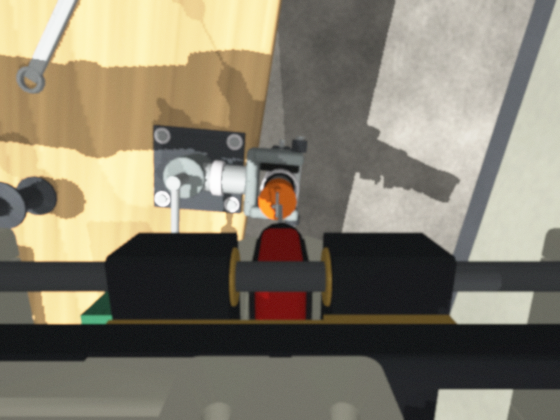

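```bash
python3 -m inch '[[[1,0,0,-3,0],[1,0,0,-3,0],[1,0,0,-3,0],[1,0,0,-3,0],[1,0,0,-3,0],[1,0,0,-3,0],[1,0,0,-3,0],[1,0,0,-3,0]]]'; python3 st.py; python3 -m inch '[[[1,0,0,-3,0],[1,0,0,-3,0],[1,0,0,-3,0],[1,0,0,-3,0],[1,0,0,-3,0],[1,0,0,-3,0],[1,0,0,0,0]]]'; python3 st.py; python3 - <<'E'
from h import *
S=cam("scene"); cv2.imwrite("pics/s16.png",S[0]); W=cam("wrist"); cv2.imwrite("pics/w16.png",W[0])
E
```

```text
clock: 19.65
position: [0.5989, -0.0409, 0.3075]
ee_rot: [-2.016, -2.403, -0.002]
force: [0.5, 0.5, -2.2]
width: 0.216
clk 19.65 tcp [ 0.5989 -0.0409  0.3075] foot [ 0.5985 -0.0405  0.1954] yawY 10.0 tilt [-0.003  0.004 -1.   ] F [ 0.5   0.53 -2.15] Ftool [0.43 0.59 2.15] tq [ 0.04  -0.057 -0.015] w 0.216
foot in capsule frame mm x,y,z(world) 2.0 -0.8 195.4
clock: 20.35
position: [0.5994, -0.0412, 0.3284]
ee_rot: [-2.017, -2.404, -0.004]
force: [0.2, 0.4, -3.7]
width: 0.216
clk 20.35 tcp [ 0.5994 -0.0412  0.3284] foot [ 0.5993 -0.0408  0.2163] yawY 10.0 tilt [-0.001  0.004 -1.   ] F [ 0.2   0.35 -3.72] Ftool [0.3  0.26 3.72] tq [ 0.057 -0.149  0.052] w 0.216
foot in capsule frame mm x,y,z(world) 2.7 -1.3 216.3
```

View pics/s16.png

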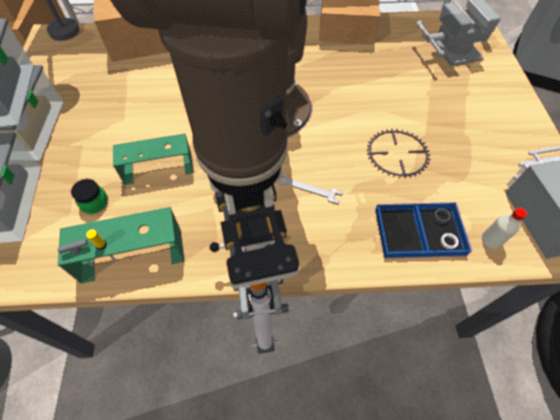

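View pics/w16.png

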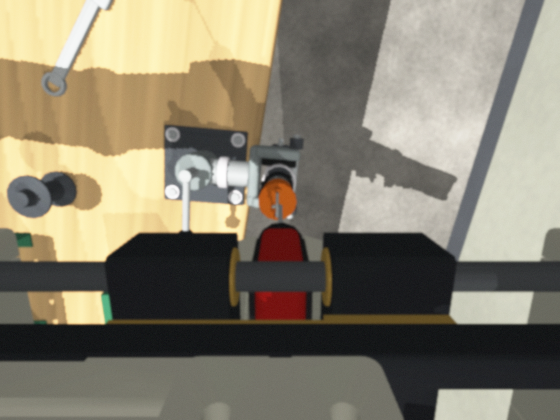

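```bash
python3 -m inch '[[[1,0,0,-4,0],[1,0,0,-6,0],[1,0,0,-4,0],[1,0,0,0,0]]]'; python3 - <<'E'
from h import *
s=arm.observe(); print(s["position"],s["joints"].round(2),tgt(432-s["position"][0]*1000,294-s["position"][1]*1000,0))
E
```

```text
clock: 20.85
position: [0.5992, -0.0412, 0.3429]
ee_rot: [-2.017, -2.404, -0.003]
force: [-0.1, -0.4, -2.2]
width: 0.219
[ 0.5991721  -0.04121086  0.34292542] [-0.48  0.36  0.67  1.48 -0.23  1.38  0.38] [ 359.1540611  -106.38821447    1.65495273]
```

```bash
python3 -m inch '[[[1,4,-1.2,0,0],[1,9,-2.7,0,0],[1,14,-4,0,0],[1,18,-5.4,0,0],[1,21,-6.2,0,0],[1,21,-6.2,0,0],[1,21,-6.2,0,0],[1,21,-6.2,0,0],[1,21,-6.2,0,0]]]'; python3 st.py|head -1; python3 -m inch '[[[1,21,-6.2,0,0],[1,21,-6.2,0,0],[1,21,-6.2,0,0],[1,21,-6.2,0,0]]]'; python3 st.py|head -1;  python3 - <<'E'
from h import *
s=arm.observe(); print(s["joints"].round(2),tgt(432-s["position"][0]*1000,294-s["position"][1]*1000,0))
E
```

```text
clock: 21.75
position: [0.5228, 0.1085, 0.3427]
ee_rot: [-2.015, -2.402, -0.001]
force: [0.1, 0.3, -2.3]
width: 0.213
clk 21.75 tcp [0.5228 0.1085 0.3427] foot [0.5223 0.109  0.2306] yawY 10.0 tilt [-0.004  0.004 -1.   ] F [ 0.12  0.32 -2.3 ] Ftool [0.28 0.18 2.3 ] tq [ 0.036 -0.027  0.022] w 0.213
clock: 22.15
position: [0.4774, 0.1944, 0.343]
ee_rot: [-2.007, -2.406, -0.002]
force: [0.7, 0.7, -2.4]
width: 0.213
clk 22.15 tcp [0.4774 0.1944 0.343 ] foot [0.4768 0.1951 0.2309] yawY 10.3 tilt [-0.005  0.006 -1.   ] F [ 0.72  0.69 -2.4 ] Ftool [0.53 0.84 2.4 ] tq [ 0.05  -0.082  0.018] w 0.213
[-0.94  0.18  0.56  1.68 -0.1   1.32 -0.19] [106.13823063 -26.84126032   0.86634395]
```

```bash
python3 -m inch '[[[1,19,-5,0,0],[1,18,-5,0,0],[1,16,-4,0,0],[1,13,-3,0,0],[1,10,-2,0,0],[1,6,-1,0,0],[1,2,0,0,0],[1,0,0,0,0],[1,0,0,0,0],[1,0,0,0,0]]]'; python3 st.py|head -1;  python3 - <<'E'
from h import *
s=arm.observe(); print(s["joints"].round(2),tgt(432-s["position"][0]*1000,294-s["position"][1]*1000,0))
W=cam("wrist"); cv2.imwrite("pics/w17.png",W[0]);S=cam("scene"); cv2.imwrite("pics/s17.png",S[0])
E
```

```text
clock: 23.15
position: [0.4336, 0.2827, 0.3435]
ee_rot: [-1.994, -2.414, -0.002]
force: [0.1, 0.4, -2.9]
width: 0.214
clk 23.15 tcp [0.4336 0.2827 0.3435] foot [0.4328 0.2835 0.2314] yawY 10.9 tilt [-0.007  0.008 -1.   ] F [ 0.1   0.37 -2.95] Ftool [0.32 0.19 2.95] tq [ 0.044 -0.121 -0.017] w 0.214
[-1.08  0.18  0.49  1.67 -0.1   1.32 -0.38] [11.4208705   0.52963667  0.09886049]
```

View pics/w17.png

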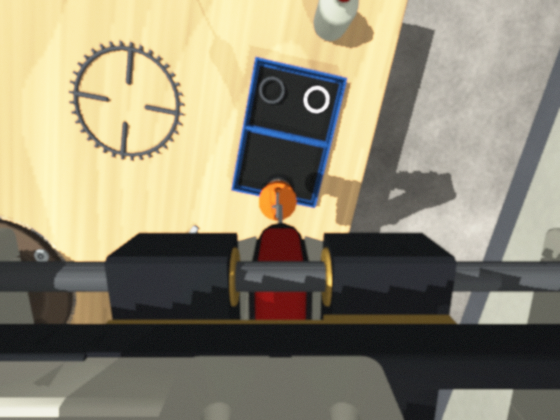

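View pics/s17.png

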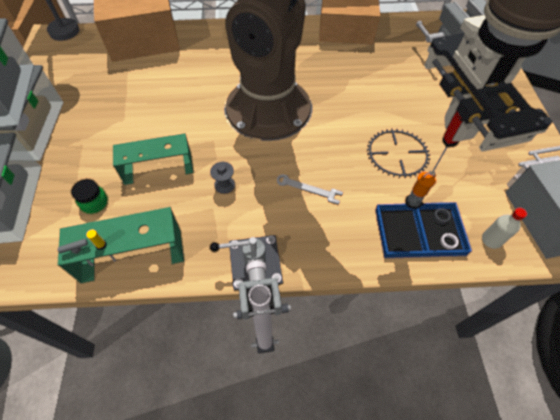

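```bash
python3 - <<'E'
from h import *
W=cam("wrist"); S=cam("scene")
P=[onz(W,*q,.026) for q in((247,131),(329,147),(318,203),(236,187))]; print(np.round(P,3),np.mean(P,0))
P=[onz(S,*q,.026) for q in((381,210),(416,208),(424,251),(385,252))]; print(np.round(P,3),np.mean(P,0))
E
```

```text
[[0.373 0.334 0.026]
 [0.493 0.335 0.026]
 [0.495 0.251 0.026]
 [0.37  0.251 0.026]] [0.43277159 0.29264859 0.026     ]
[[0.382 0.252 0.026]
 [0.381 0.336 0.026]
 [0.493 0.327 0.026]
 [0.49  0.24  0.026]] [0.4366096 0.2888208 0.026    ]
```

```bash
python3 -m inch '[[[1,4,0,4,0],[1,4,0.5,8,0],[1,2,0.5,12,0],[1,0,0,14,0],[1,0,0,14,0],[1,0,0,14,0],[1,0,0,14,0],[1,0,0,10,0],[1,0,0,6,0],[1,0,0,3,0],[1,0,0,0,0]]]'; python3 st.py|head -1;  python3 - <<'E'
from h import *
S=cam("scene"); cv2.imwrite("pics/s18.png",S[0][140:300,330:530].repeat(4,0).repeat(4,1))
E
```

```text
clock: 24.45
position: [0.4296, 0.2954, 0.2336]
ee_rot: [-1.991, -2.416, 0.005]
force: [0.6, -0.1, -2.2]
width: 0.214
clk 24.45 tcp [0.4296 0.2954 0.2336] foot [0.4284 0.2959 0.1215] yawY 11.0 tilt [-0.011  0.004 -1.   ] F [ 0.65 -0.14 -2.25] Ftool [-0.27  0.63  2.24] tq [ 0.004 -0.109  0.02 ] w 0.214
```

View pics/s18.png

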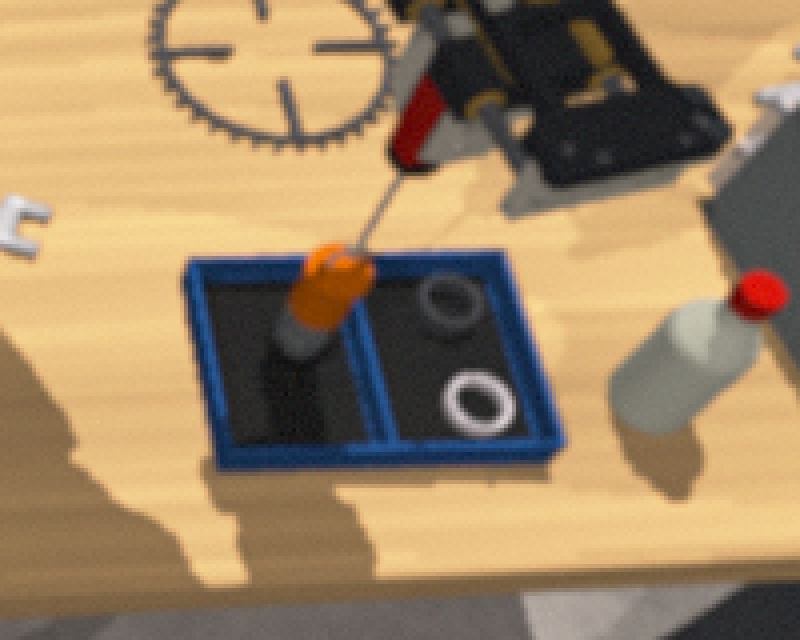

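```bash
python3 -m inch '[[[1,-2,2,4,0],[1,0,0,4,0],[1,0,0,4,0],[1,0,0,2,0],[1,0,0,0,0]]]'; python3 st.py|head -1; python3 -m inch '[[[1,0,0,2,0],[1,0,0,0,0]]]'; python3 -m inch '[[[1,0,0,2,0],[1,0,0,0,0]]]';python3 st.py|head -1;  python3 - <<'E'
from h import *
S=cam("scene"); cv2.imwrite("pics/s19.png",S[0][140:300,330:530].repeat(4,0).repeat(4,1))
E
```

```text
clock: 25.0
position: [0.4332, 0.2943, 0.2201]
ee_rot: [-1.992, -2.416, -0.0]
force: [0.2, 1.0, -1.3]
width: 0.216
clk 25.0 tcp [0.4332 0.2943 0.2201] foot [0.4323 0.2951 0.108 ] yawY 11.0 tilt [-0.008  0.007 -1.   ] F [ 0.23  1.   -1.28] Ftool [0.92 0.43 1.28] tq [ 0.021 -0.132  0.029] w 0.216
clock: 25.2
position: [0.4332, 0.2944, 0.218]
ee_rot: [-1.992, -2.416, -0.0]
force: [0.0, -0.9, -2.9]
width: 0.218
clock: 25.4
position: [0.4332, 0.2945, 0.2159]
ee_rot: [-1.991, -2.416, -0.001]
force: [0.1, -0.6, -2.6]
width: 0.219
clk 25.4 tcp [0.4332 0.2945 0.2159] foot [0.4323 0.2953 0.1039] yawY 11.0 tilt [-0.008  0.007 -1.   ] F [ 0.09 -0.63 -2.63] Ftool [-0.66 -0.02  2.62] tq [-0.028 -0.126 -0.026] w 0.219
```

View pics/s19.png

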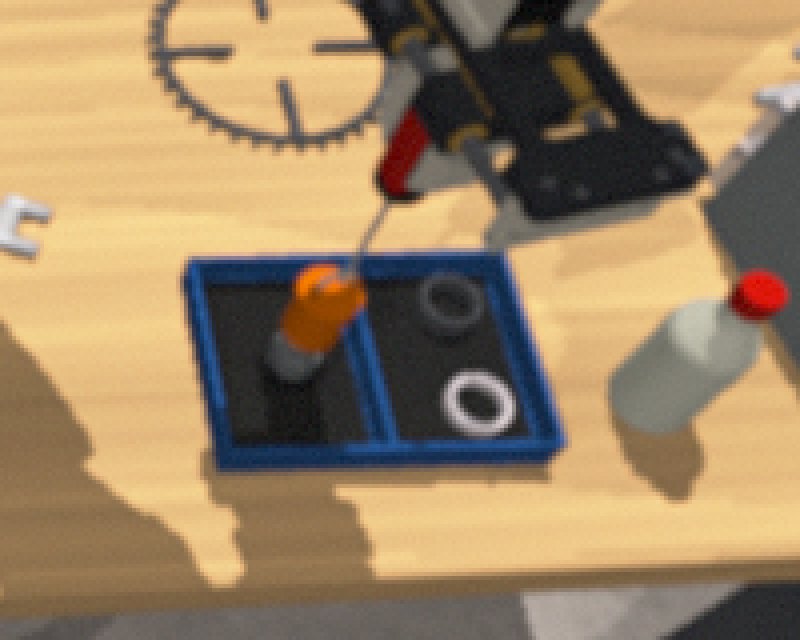

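Still hanging at about -2.7 N, so I lower further in 1–2 mm steps.

```bash
for k in 1; do python3 -m inch '[[[1,0,0,1.5,0],[1,0,0,0,0]]]'|grep -E 'pos|force'; python3 -m inch '[[[1,0,0,1.5,0],[1,0,0,0,0]]]'|grep -E 'pos|force';python3 -m inch '[[[1,0,0,1,0],[1,0,0,0,0]]]'|grep -E 'pos|force';python3 -m inch '[[[1,0,0,1,0],[1,0,0,0,0]]]'|grep -E 'pos|force'; done
```

```text
position: [0.4333, 0.2946, 0.2146]
force: [-0.4, -0.4, -2.3]
position: [0.4333, 0.2946, 0.213]
force: [-0.8, -0.2, -1.5]
position: [0.4333, 0.2946, 0.2119]
force: [1.1, 0.1, -2.3]
position: [0.4336, 0.2948, 0.2111]
force: [0.6, -0.2, -0.9]
```

```bash
python3 -m inch '[[[1,0,0,1.5,0],[1,0,0,0,0]]]'|grep -E 'pos|force'; python3 -m inch '[[[1,0,0,1.5,0],[1,0,0,0,0]]]'|grep -E 'pos|force';python3 -m inch '[[[1,0,0,1.5,0],[1,0,0,0,0]]]'|grep -E 'pos|force'; python3 st.py;python3 - <<'E'
from h import *
W=cam("wrist");crop(W[0],230,170,330,270,6,"w20c.png")
S=cam("scene"); cv2.imwrite("pics/s20.png",S[0][140:300,330:530].repeat(4,0).repeat(4,1))
E
```

```text
position: [0.4338, 0.2949, 0.2097]
force: [0.4, 0.6, -0.5]
position: [0.4339, 0.2951, 0.2083]
force: [0.3, 0.8, -0.6]
position: [0.4339, 0.2951, 0.2066]
force: [0.1, -0.2, -1.4]
clk 26.85 tcp [0.4339 0.2951 0.2066] foot [0.4331 0.296  0.0945] yawY 11.0 tilt [-0.006  0.009 -1.   ] F [ 0.12 -0.15 -1.39] Ftool [-0.19  0.09  1.39] tq [ 0.054 -0.067 -0.007] w 0.218
foot in capsule frame mm x,y,z(world) -102.4 359.3 94.5
```

View pics/w20c.png

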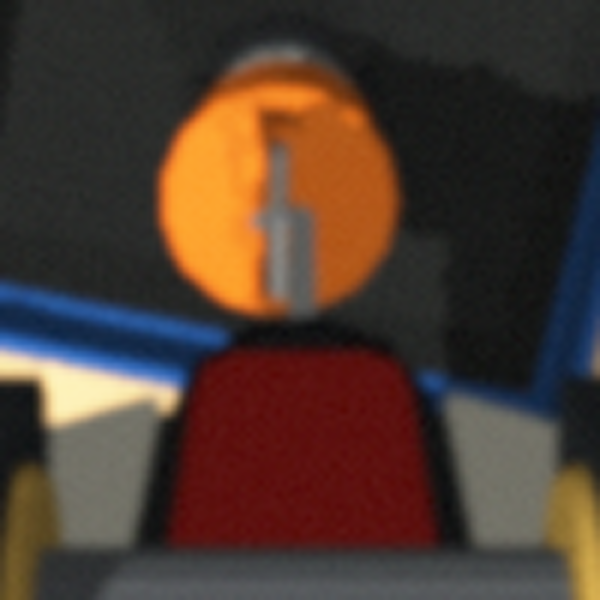

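View pics/s20.png

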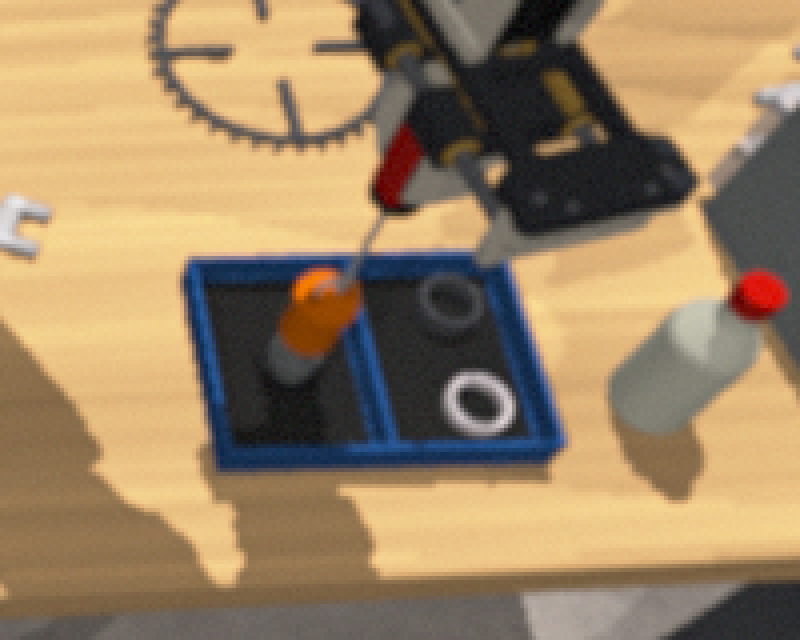

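```bash
python3 -m inch '[[[1,0,0.5,2.5,0],[1,0,0,0,0]]]'|grep -E 'pos|force'; python3 -m inch '[[[1,0,2,0,0],[1,0,3,0,0],[1,0,3,0,0],[1,0,3,0,0],[1,0,3,0,0],[1,0,0,0,0]]]'; python3 st.py;python3 - <<'E'
from h import *
W=cam("wrist");crop(W[0],230,170,330,270,6,"w21c.png")
E
```

```text
position: [0.4345, 0.2953, 0.2042]
force: [0.4, 0.4, -1.3]
clock: 27.75
position: [0.4499, 0.2983, 0.2041]
ee_rot: [-1.992, -2.416, -0.005]
force: [0.8, -0.8, -0.9]
width: 0.212
clk 27.75 tcp [0.4499 0.2983 0.2041] foot [0.4493 0.2993 0.092 ] yawY 11.0 tilt [-0.006  0.009 -1.   ] F [ 0.75 -0.79 -0.9 ] Ftool [-0.93  0.59  0.89] tq [ 0.059 -0.105 -0.035] w 0.212
foot in capsule frame mm x,y,z(world) -85.9 359.7 92.0
```

View pics/w21c.png

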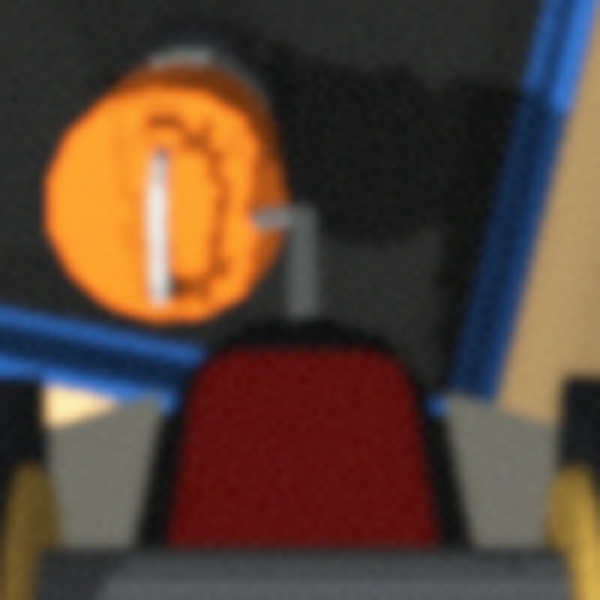

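```bash
python3 -m inch '[[[1,0,4,0,0],[1,0,4,0,0],[1,0,0,-5,0],[1,0,0,-15,0],[1,0,0,-25,0],[1,0,0,-25,0],[1,0,0,-20,0],[1,0,0,0,0]]]'|grep -E 'pos|clo'; cat > st2.py <<'E'
from h import *
import sys
s=arm.observe(); M=R.from_rotvec(s["ee_rot"]).as_matrix()
g=s["position"]-M[:,2]*.0169; ft=s["position"]+M[:,2]*.1121
G=np.array([.4457,-.2758,float(sys.argv[1])/1000 if len(sys.argv)>1 else g[2]])
yaw=np.degrees(np.arctan2(M[1,1],M[0,1]))
print("clk",round(s["clock"],2),"grip",g.round(4),"foot",ft.round(4),"yawY",yaw.round(1),"tilt",M[:,2].round(3),"F",s["force"].round(2),"tq",s["ft_torque"].round(2),"j",s["joints"].round(2))
print("shift for grip",(M.T@(G-g)*1000).round(1),"for foot",(M.T@(G-ft)*1000).round(1)[:2],"turn toolz",(yaw-20.9).round(1))
E
python3 st2.py; python3 - <<'E'
from h import *
W=cam("wrist");cv2.imwrite("pics/w22.png",W[0])
E
```

```text
clock: 28.6
position: [0.4586, 0.2985, 0.2982]
clk 28.6 grip [0.4587 0.2983 0.3151] foot [0.4578 0.2993 0.1861] yawY 11.0 tilt [-0.007  0.008 -1.   ] F [-0.09  0.54 -0.54] tq [-0.08 -0.01 -0.03] j [-1.04  0.26  0.49  1.68 -0.14  1.23 -0.33]
shift for grip [-561.2 -121.8   -4.2] for foot [-561.2 -121.8] turn toolz -9.9
```

View pics/w22.png

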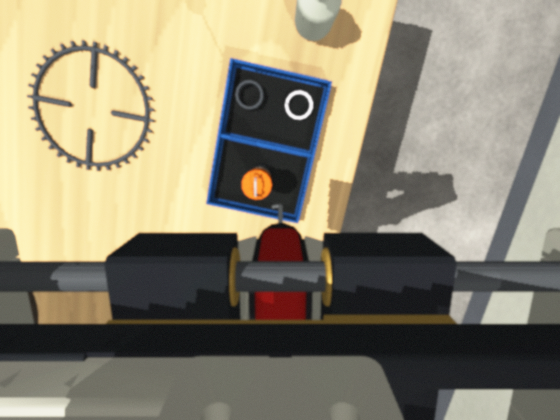

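The capsule stands free in the empty compartment, at (257,184). Now the hook goes back to the rack.

```bash
python3 -m inch '[[[1,-25,-5,0,-1],[1,-40,-9,0,-1],[1,-45,-10,0,-1],[1,-45,-10,0,-1],[1,-45,-10,0,-1],[1,-45,-10,0,-1],[1,-45,-10,0,-1],[1,-45,-10,0,-1],[1,-40,-9,0,-1],[1,0,0,0,0]]]'|grep -E 'pos|clo';python3 st2.py
```

```text
clock: 29.65
position: [0.4721, -0.0973, 0.2847]
clk 29.65 grip [ 0.4725 -0.0974  0.3016] foot [ 0.4701 -0.097   0.1726] yawY 20.7 tilt [-0.019  0.003 -1.   ] F [-0.32  0.1  -0.54] tq [-0.06  0.02 -0.01] j [-0.51  0.17  0.72  1.85 -0.12  1.19  0.61]
shift for grip [-157.4  -88.2    0. ] for foot [-157.4  -88.2] turn toolz -0.2
```

```bash
python3 -m inch '[[[1,-28,-15,0,0],[1,-32,-18,0,0],[1,-32,-18,0,0],[1,-26,-15,0,0],[1,-18,-10,0,0],[1,-8,-4,0,0],[1,0,0,0,0],[1,0,0,0,0]]]'|grep -E 'pos|clo';python3 st2.py
```

```text
clock: 30.45
position: [0.4452, -0.2602, 0.2771]
clk 30.45 grip [ 0.4457 -0.2603  0.294 ] foot [ 0.4419 -0.2595  0.1651] yawY 20.8 tilt [-0.029  0.006 -1.   ] F [ 0.54  0.66 -0.73] tq [-0.08  0.05  0.03] j [-0.2   0.27  0.8   1.78 -0.2   1.2   1.02]
shift for grip [-14.5  -5.5  -0.1] for foot [-14.5  -5.5] turn toolz -0.1
```

```bash
python3 st2.py 142; python3 -m inch '[[[1,-15,-1,0,0],[1,0,0,0,0],[1,0,0,0,0]]]'|grep -E 'pos|clo';python3 st2.py 142;python3 - <<'E'
from h import *
W=cam("wrist");crop(W[0],230,150,330,250,6,"w23c.png")
E
```

```text
clk 30.45 grip [ 0.4457 -0.2603  0.294 ] foot [ 0.4419 -0.2595  0.1651] yawY 20.8 tilt [-0.029  0.006 -1.   ] F [ 0.54  0.66 -0.73] tq [-0.08  0.05  0.03] j [-0.2   0.27  0.8   1.78 -0.2   1.2   1.02]
shift for grip [-16.9  -1.7 151.9] for foot [-16.9  -1.7] turn toolz -0.1
clock: 30.75
position: [0.4511, -0.2696, 0.276]
clk 30.75 grip [ 0.4517 -0.2698  0.2929] foot [ 0.4477 -0.2686  0.1639] yawY 21.2 tilt [-0.03   0.009 -0.999] F [ 0.2   0.4  -0.78] tq [-0.07  0.    0.03] j [-0.17  0.3   0.8   1.76 -0.21  1.21  1.05]
shift for grip [ -6.4  -3.9 150.9] for foot [-6.4 -3.9] turn toolz 0.3
```

View pics/w23c.png

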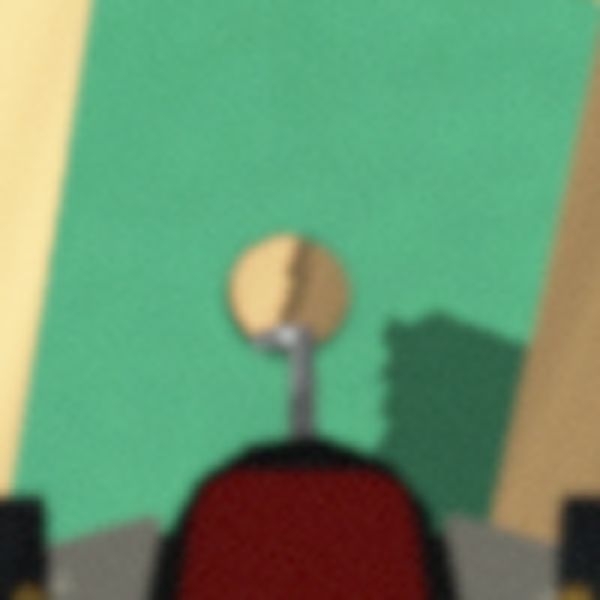

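```bash
python3 - <<'E'
from h import *
W=cam("wrist"); print(onz(W,291.5/6-.5+230,290.5/6-.5+150,.105))
E
python3 -m inch '[[[1,-6.4,-3.9,0,0],[1,0,0,0,0],[1,0,0,0,0]]]'|grep -E 'pos|clo';python3 st2.py 142
```

```text
[ 0.44569159 -0.2749079   0.105     ]
clock: 31.15
position: [0.4499, -0.2764, 0.2762]
clk 31.15 grip [ 0.4504 -0.2766  0.2931] foot [ 0.4465 -0.2754  0.1642] yawY 21.3 tilt [-0.03   0.009 -1.   ] F [ 0.01  0.92 -1.26] tq [-0.15  0.   -0.01] j [-0.16  0.3   0.8   1.75 -0.22  1.21  1.07]
shift for grip [ -0.5  -0.4 151.2] for foot [-0.5 -0.4] turn toolz 0.4
```

```bash
python3 -m inch '[[[1,0,0,10,0],[1,0,0,20,0],[1,0,0,15,0],[1,0,0,5,0],[1,0,0,0,0]]]'|grep -E 'pos|clo';python3 st2.py 142
```

```text
clock: 31.65
position: [0.448, -0.2757, 0.2229]
clk 31.65 grip [ 0.4485 -0.2758  0.2398] foot [ 0.4447 -0.2746  0.1108] yawY 21.3 tilt [-0.029  0.01  -1.   ] F [ 0.18 -0.17 -0.43] tq [-0.09  0.01  0.01] j [-0.13  0.35  0.77  1.84 -0.26  1.09  1.11]
shift for grip [-0.9 -0.3 97.8] for foot [-0.9 -0.3] turn toolz 0.4
```

```bash
python3 -m inch '[[[1,-0.9,-0.3,5,0],[1,0,0,15,0],[1,0,0,18,0],[1,0,0,18,0],[1,0,0,10,0],[1,0,0,2,0],[1,0,0,0,0]]]'|grep -E 'pos|clo|force';python3 st2.py 142
```

```text
clock: 32.35
position: [0.4485, -0.2778, 0.155]
force: [-0.4, 1.0, -1.7]
clk 32.35 grip [ 0.4489 -0.2779  0.1718] foot [ 0.4458 -0.277   0.0429] yawY 21.3 tilt [-0.024  0.007 -1.   ] F [-0.39  0.99 -1.67] tq [-0.04  0.01 -0.02] j [-0.08  0.43  0.73  1.92 -0.34  0.94  1.18]
shift for grip [ 2.7 -1.7 29.9] for foot [ 2.7 -1.7] turn toolz 0.4
```

```bash
python3 -m inch '[[[1,2.5,-1.7,4,0],[1,0,0,5,0],[1,0,0,3,0],[1,0,0,0,0],[1,0,0,0,0]]]'|grep -E 'pos|clo|force';python3 st2.py 142
```

```text
clock: 32.85
position: [0.4468, -0.2765, 0.144]
force: [-0.4, 0.3, -0.1]
clk 32.85 grip [ 0.4471 -0.2766  0.1609] foot [ 0.4445 -0.2758  0.032 ] yawY 21.3 tilt [-0.021  0.006 -1.   ] F [-0.41  0.34 -0.08] tq [-0.06  0.02  0.03] j [-0.07  0.44  0.72  1.94 -0.35  0.91  1.19]
shift for grip [ 1.  -0.7 19. ] for foot [ 1.  -0.7] turn toolz 0.4
```

```bash
python3 -m inch '[[[1,1,-0.7,3,0],[1,0,0,3,0],[1,0,0,3,0],[1,0,0,0,0]]]'|grep -E 'pos|clo|force';python3 st2.py 142; python3 -m inch '[[[1,0,0,2,0],[1,0,0,2,0],[1,0,0,0,0]]]'|grep -E 'pos|clo|force';python3 st2.py 142
```

```text
clock: 33.25
position: [0.4456, -0.2758, 0.1345]
force: [-0.8, 0.3, -1.0]
clk 33.25 grip [ 0.446  -0.2759  0.1514] foot [ 0.4434 -0.2751  0.0224] yawY 21.3 tilt [-0.02   0.006 -1.   ] F [-0.76  0.27 -1.03] tq [-0.07  0.02 -0.01] j [-0.07  0.45  0.71  1.95 -0.36  0.89  1.2 ]
shift for grip [ 0.1 -0.1  9.4] for foot [ 0.1 -0.1] turn toolz 0.4
clock: 33.55
position: [0.4456, -0.2758, 0.1301]
force: [0.4, 0.2, -0.5]
clk 33.55 grip [ 0.4459 -0.2759  0.147 ] foot [ 0.4433 -0.2752  0.018 ] yawY 21.3 tilt [-0.02   0.006 -1.   ] F [ 0.4   0.24 -0.49] tq [-0.1  -0.05 -0.06] j [-0.06  0.45  0.71  1.96 -0.37  0.88  1.21]
shift for grip [ 0.1 -0.1  5. ] for foot [ 0.1 -0.1] turn toolz 0.4
```

```bash
python3 -m inch '[[[1,0,0,2,0],[1,0,0,1.5,0],[1,0,0,0,0]]]'|grep -E 'pos|clo|force'; python3 -m inch '[[[1,0,0,1,0],[1,0,0,0,0]]]'|grep -E 'pos|clo|force'; python3 -m inch '[[[1,0,0,1,0],[1,0,0,0,0]]]'|grep -E 'pos|clo|force';python3 st2.py 142
```

```text
clock: 33.85
position: [0.4456, -0.2758, 0.1263]
force: [-0.2, 0.1, -0.7]
clock: 34.05
position: [0.4456, -0.2759, 0.1253]
force: [0.1, 0.5, -0.5]
clock: 34.25
position: [0.4456, -0.276, 0.1252]
force: [-0.2, 0.5, -0.8]
clk 34.25 grip [ 0.446  -0.2761  0.1421] foot [ 0.4435 -0.2753  0.0131] yawY 21.3 tilt [-0.019  0.006 -1.   ] F [-0.16  0.55 -0.77] tq [-0.05  0.03  0.  ] j [-0.06  0.46  0.7   1.96 -0.38  0.87  1.22]
shift for grip [ 0.4 -0.1  0.1] for foot [ 0.4 -0.1] turn toolz 0.4
```

```bash
python3 -m inch '[[[1,0,0,0.5,0],[1,0,0,0,0]]]'|grep -E 'pos|clo|force'; python3 -m inch '[[[0.7,0,0,0,0],[0.6,0,0,0,0],[0.4,0,0,0,0],[0,0,0,0,0],[0,0,0,0,0],[0,0,0,0,0],[0,0,0,0,0],[0,0,0,0,0],[0,0,0,0,0]]]'; python3 -m inch '[[[0,0,0,0,0],[0,0,0,0,0],[0,0,0,0,0]]]'; python3 - <<'E'
from h import *
W=cam("wrist");cv2.imwrite("pics/w24.png",W[0])
E
```

```text
clock: 34.45
position: [0.4457, -0.2761, 0.1251]
force: [-0.6, 0.4, 0.5]
clock: 35.35
position: [0.4459, -0.2761, 0.1248]
ee_rot: [-1.762, -2.578, 0.009]
force: [0.4, -0.3, 0.2]
width: 0.948
clock: 35.65
position: [0.4459, -0.2762, 0.1248]
ee_rot: [-1.762, -2.578, 0.009]
force: [0.1, 0.3, 0.2]
width: 1.0
```

View pics/w24.png

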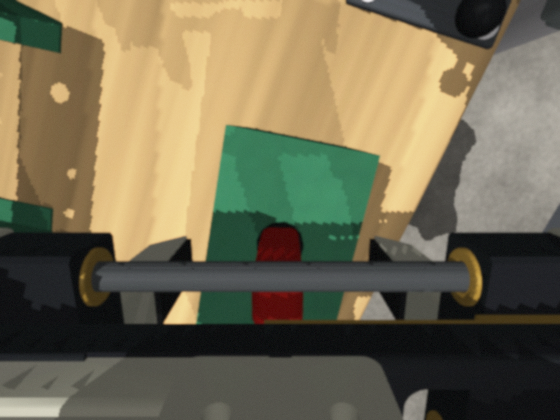

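The gripper is open and the hook stands between the fingers. I lift straight up and clear.

```bash
python3 -m inch '[[[0,0,0,-10,0],[0,0,0,-20,0],[0,0,0,-25,0],[0,0,0,-25,0],[0,0,0,-25,0],[0,0,0,-10,0],[0,0,0,0,0]]]'; python3 -m inch '[[[0,-20,-20,-20,0],[0,-40,-10,-10,0],[0,-40,-10,-5,0],[0,0,0,0,0],[0,0,0,0,0]]]';python3 - <<'E'
from h import *
W=cam("wrist");cv2.imwrite("pics/w25.png",W[0])
S=cam("scene");cv2.imwrite("pics/s25.png",S[0])
T=cam("top");cv2.imwrite("pics/t25.png",T[0])
E
```

```text
clock: 36.4
position: [0.4473, -0.2775, 0.247]
ee_rot: [-1.765, -2.576, 0.01]
force: [-0.1, 0.3, -0.5]
width: 1.001
clock: 36.9
position: [0.4462, -0.3861, 0.2778]
ee_rot: [-1.756, -2.575, 0.009]
force: [0.0, 0.8, -0.1]
width: 0.999
```

View pics/w25.png

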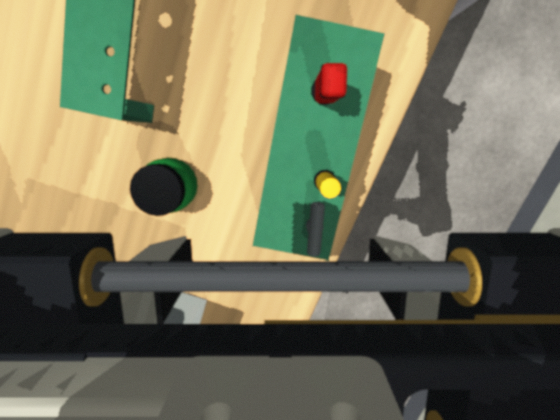

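View pics/s25.png

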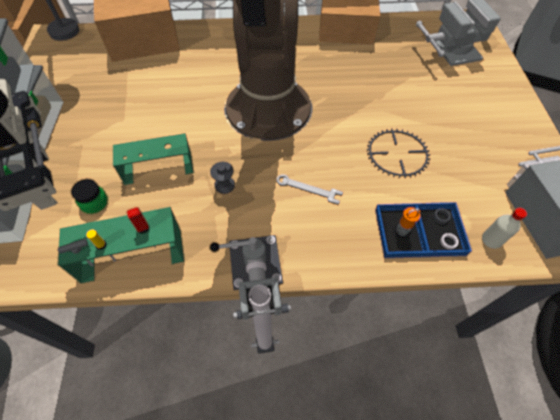

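View pics/t25.png

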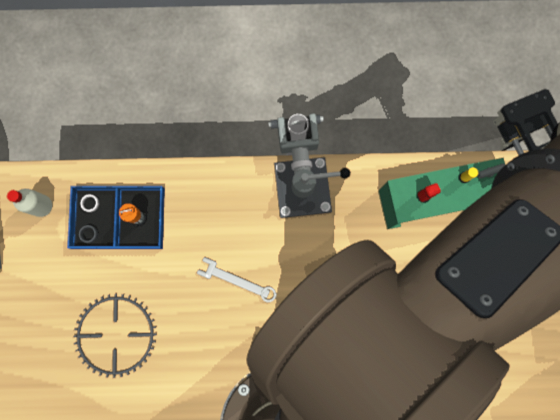

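```bash
python3 - <<'E'
from h import *
a=cv2.imread("pics/top0.png");b=cv2.imread("pics/t25.png")
for f in(a,b):
    g=f[165:215,405:455].astype(int); m=(g[...,2]>90)&(g[...,1]<60); v,u=np.nonzero(m); print("red",u.mean()+405,v.mean()+165,m.sum())
T=cam("top");S=cam("scene")
def org(f): 
    h=cv2.cvtColor(f,cv2.COLOR_BGR2HSV); m=cv2.inRange(h,(5,180,90),(18,255,255)); n,l,st,c=cv2.connectedComponentsWithStats(m); i=1+np.argmax(st[1:,4]); return st[i],c[i]
print(org(T[0]),org(S[0]))
print("lid via top at .085",onz(T,128.5,212,.085))
crop(S[0],380,195,470,260,8,"s26.png")
E
```

```text
red 431.36942675159236 190.03821656050957 157
red 429.1625615763547 191.8768472906404 203
(array([119, 204,  21,  19, 273], dtype=int32), array([129.73992674, 213.21245421])) (array([400, 208,  21,  21, 268], dtype=int32), array([409.18283582, 217.95149254]))
lid via top at .085 [0.42937507 0.29315085 0.085     ]
```

View pics/s26.png

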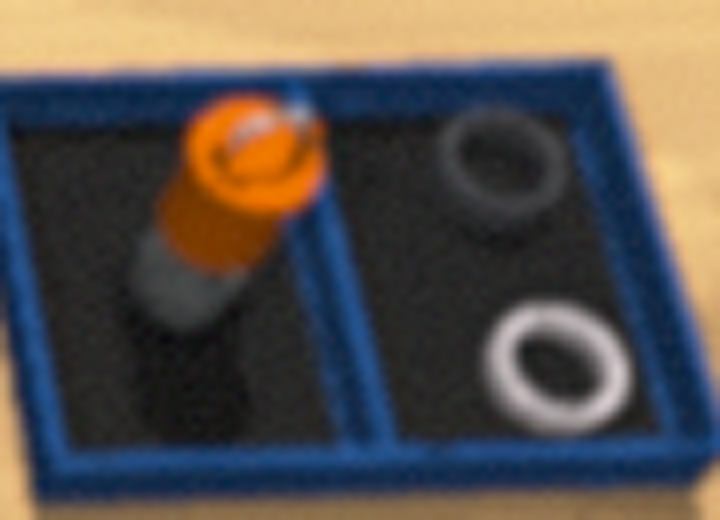

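```bash
python3 - <<'E'
import cv2,numpy as np
a=cv2.imread("pics/top0.png")[165:215,400:480];b=cv2.imread("pics/t25.png")[165:215,400:480]
cv2.imwrite("pics/cmp.png",cv2.resize(np.vstack([a,b]),None,fx=6,fy=6,interpolation=cv2.INTER_CUBIC))
E
```

```text
(no output)
```

View pics/cmp.png

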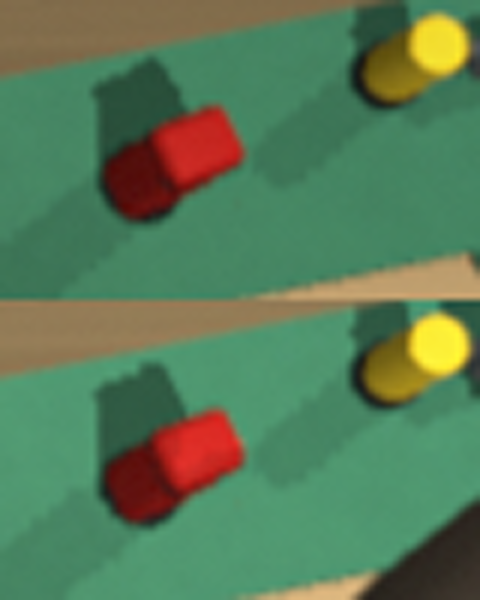

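The hook stands where it stood at the start, upright with its collar down, and the capsule stands in the compartment. I hand the job in.

```bash
python3 - <<'E'
from cell import arm,workorder
print(workorder.sign_off(), arm.observe()["clock"])
E
```

```text
the job is handed in; nothing more can be done
the job is handed in; nothing more can be done
```

I drew the capsule out of the post with the hook and stood it upright in the tray's empty compartment. The hook is back in its rack hole, and I handed the job in at about 37 s of the 72 s allowed. Sign-off reports no verdict.

- **Drawing the capsule:** I felt the lid at about 2 N, slid the hook's foot under the bail and swung the bail up. The pull up the bore read at most about 9 N at the wrist. The readings are one sample per move with about 1 N of noise, so I did not see every instant. The capsule then hung clear above the mouth.
- **Capsule in the tray:** the last pictures show it standing upright and unhooked. Its lid centre is at about (0.429, 0.293) m, within a few millimetres of the compartment's centre.
- **Hook in the rack:** before-and-after crops from the top camera show it standing upright in the same place, with no visible shift. Going by the tool pose, its grip point came down to about 0.142 m, which is the seated height.
- **Everything else:** the drivers and spacer rings look unmoved in the pictures; I did not measure the other bystanders. The gripper is open and well clear.
- **Checks that disagreed:**
  - The two-view height of the post's rim varied between 0.089 and 0.098 m, which did not matter because I found the lid by touch.
  - A red-pixel centroid on the hook handle shifted by about 2 px between first and last pictures. I put that down to changed lighting, since the crops show the same outline.

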